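Sort the locking forceps and start the ultrasonic cleaner

TASK

Sort the locking forceps on the green mat: lay those with open jaws in the well of the ultrasonic cleaner, and those ratcheted shut in the yellow tray, leaving each one open or locked as you found it. When all are put away, shut the cleaner's blue lid fully, and then start it by turning the timer knob clockwise to its end stop. Leave the tube rack, tip box and flask where they are.

Things in the scene. Friction and masses are not known exactly. Their poses are not given: they have to be found in the camera images.
- forceps_1_lock (a point): Locking forceps (steel, 127 mm long, 75 g), centre of the dark box lock at its pivot: a block 22 mm along x, 16 mm along y (the way to grip it) and 14 mm high, this point half-way up (7 mm above the underside). x runs along the tool's middle line towards the 44 mm jaws; the two finger rings lie 57 to 82 mm behind (-x). Jaws and shanks are 8 mm thick. Whole tool about 52 mm wide at the rings when locked, up to 100 mm when open. Absent in some starts (None).
- jaw_1 (a joint): Angle between the two halves of forceps_1, rad: 0 = ratcheted shut (jaws closed, rings side by side), 0.45 to 0.65 = open (an X shape). The hinge is stiff (0.2 Nm when open, 1 Nm when ratcheted) and stays as it is if the tool is held by the box lock.
- forceps_2_lock (a point): Locking forceps (steel, 127 mm long, 75 g), centre of the dark box lock at its pivot: a block 22 mm along x, 16 mm along y (the way to grip it) and 14 mm high, this point half-way up (7 mm above the underside). x runs along the tool's middle line towards the 44 mm jaws; the two finger rings lie 57 to 82 mm behind (-x). Jaws and shanks are 8 mm thick. Whole tool about 52 mm wide at the rings when locked, up to 100 mm when open. Absent in some starts (None).
- jaw_2 (a joint): Angle between the two halves of forceps_2, rad: 0 = ratcheted shut (jaws closed, rings side by side), 0.45 to 0.65 = open (an X shape). The hinge is stiff (0.2 Nm when open, 1 Nm when ratcheted) and stays as it is if the tool is held by the box lock.
- forceps_3_lock (a point): Locking forceps (steel, 127 mm long, 75 g), centre of the dark box lock at its pivot: a block 22 mm along x, 16 mm along y (the way to grip it) and 14 mm high, this point half-way up (7 mm above the underside). x runs along the tool's middle line towards the 44 mm jaws; the two finger rings lie 57 to 82 mm behind (-x). Jaws and shanks are 8 mm thick. Whole tool about 52 mm wide at the rings when locked, up to 100 mm when open. Absent in some starts (None).
- jaw_3 (a joint): Angle between the two halves of forceps_3, rad: 0 = ratcheted shut (jaws closed, rings side by side), 0.45 to 0.65 = open (an X shape). The hinge is stiff (0.2 Nm when open, 1 Nm when ratcheted) and stays as it is if the tool is held by the box lock.
- forceps_4_lock (a point): Locking forceps (steel, 127 mm long, 75 g), centre of the dark box lock at its pivot: a block 22 mm along x, 16 mm along y (the way to grip it) and 14 mm high, this point half-way up (7 mm above the underside). x runs along the tool's middle line towards the 44 mm jaws; the two finger rings lie 57 to 82 mm behind (-x). Jaws and shanks are 8 mm thick. Whole tool about 52 mm wide at the rings when locked, up to 100 mm when open. Absent in some starts (None).
- jaw_4 (a joint): Angle between the two halves of forceps_4, rad: 0 = ratcheted shut (jaws closed, rings side by side), 0.45 to 0.65 = open (an X shape). The hinge is stiff (0.2 Nm when open, 1 Nm when ratcheted) and stays as it is if the tool is held by the box lock.
- forceps_5_lock (a point): Locking forceps (steel, 127 mm long, 75 g), centre of the dark box lock at its pivot: a block 22 mm along x, 16 mm along y (the way to grip it) and 14 mm high, this point half-way up (7 mm above the underside). x runs along the tool's middle line towards the 44 mm jaws; the two finger rings lie 57 to 82 mm behind (-x). Jaws and shanks are 8 mm thick. Whole tool about 52 mm wide at the rings when locked, up to 100 mm when open. Absent in some starts (None).
- jaw_5 (a joint): Angle between the two halves of forceps_5, rad: 0 = ratcheted shut (jaws closed, rings side by side), 0.45 to 0.65 = open (an X shape). The hinge is stiff (0.2 Nm when open, 1 Nm when ratcheted) and stays as it is if the tool is held by the box lock.
- forceps_6_lock (a point): Locking forceps (steel, 127 mm long, 75 g), centre of the dark box lock at its pivot: a block 22 mm along x, 16 mm along y (the way to grip it) and 14 mm high, this point half-way up (7 mm above the underside). x runs along the tool's middle line towards the 44 mm jaws; the two finger rings lie 57 to 82 mm behind (-x). Jaws and shanks are 8 mm thick. Whole tool about 52 mm wide at the rings when locked, up to 100 mm when open. Absent in some starts (None).
- jaw_6 (a joint): Angle between the two halves of forceps_6, rad: 0 = ratcheted shut (jaws closed, rings side by side), 0.45 to 0.65 = open (an X shape). The hinge is stiff (0.2 Nm when open, 1 Nm when ratcheted) and stays as it is if the tool is held by the box lock.
- cleaner_well (a point): Centre of the floor of the ultrasonic cleaner's rectangular steel well, 30 mm above the bench. Inside the well is 200 mm along this frame's x, 180 mm along y, 55 mm deep with 8 mm walls (rim 85 mm above the bench). The blue lid is hinged along the +y rim; a lower white panel (75 mm high) with the timer knob adjoins the -x side, from x = -108 to -225 mm. The cleaner is fixed; z is up.
- lid_hinge (a point): Middle of the lid's hinge line on the cleaner's +y rim, 86 mm above the bench; same axes as the well frame, the hinge line runs along x. Fixed.
- lid_edge (a point): Middle of the lid's free edge, 200 mm from the hinge line, half-way through the 8 mm thick lid; moves with the lid. The lid is a flat blue panel 216 mm along x; a tab 90 mm wide continues it to 214 mm from the hinge. Its outer face is on top when shut.
- lid (a joint): Lid angle, rad: 0 = shut flat on the rim, 1.57 = standing upright on the +y rim (its edge then 300 mm above the bench), stop at 1.8. It starts open, 1.45 to 1.7. A stiff hinge (0.4 Nm): it stays where it is left and does not fall; the free edge takes about 2 to 4 N to push.
- timer_grip (a point): Timer knob: black, on a vertical axis; this point is on the axis, 112 mm above the bench, at the height to grip. The grip bar is 42 mm along this frame's x and 14 mm along y, and stands from 89 to 119 mm above the bench. The frame turns with the knob. The axis stands 175 mm on the -x side of the well's centre, 67 mm from the lid's side edge.
- timer (a joint): Timer angle, rad: grows clockwise seen from above, 0 = off (fully anticlockwise), 2.6 = the clockwise end stop (red dot on the dial). Light friction (0.05 Nm), no spring: it stays where it is left.
- tray_in (a point): Centre of the inner floor of the yellow tray, 5 mm above the bench: inside 190 x 190 mm, walls 5 mm thick and 30 mm high over the bench, sides along this frame's x and y. Fixed.
- tube_rack: Bystander: orange tube rack with capped tubes, 70 x 200 mm, 88 mm high; origin under its centre. Leave it alone.
- tip_box: Bystander: white pipette-tip box with a blue insert, 85 x 120 mm, 70 mm high; origin under its centre. Leave it alone.
- flask: Bystander: conical glass flask with a foil cap, 90 mm across, 137 mm high; origin under its centre. Leave it alone.
Things that resemble listed ones, but are neither listed nor needed, are in the scene too. What is shaped like the part that bears forceps_6_lock but brown or purple is not meant. Leave any purple look-alike of the part that bears forceps_5_lock alone.

How it is judged (in metres and radians):
On the way, in this order (a step that is already met when the one before it is completed fails the run):
1. every open forceps lies in the cleaner's well and every locked one in the yellow tray (x of forceps_1_lock in the frame of tray_in between -0.095 and 0.095 m and y of forceps_1_lock in the frame of tray_in between -0.095 and 0.095 m and z of forceps_1_lock in the frame of tray_in between 0 and 0.045 m and value of joint each of jaw_1, jaw_4, jaw_5 below 0.12 rad and x of forceps_2_lock in the frame of cleaner_well between -0.1 and 0.1 m and y of forceps_2_lock in the frame of cleaner_well between -0.09 and 0.09 m and z of forceps_2_lock in the frame of cleaner_well between 0 and 0.05 m and value of joint each of jaw_2, jaw_3, jaw_6 above 0.25 rad and x of forceps_3_lock in the frame of cleaner_well between -0.1 and 0.1 m and y of forceps_3_lock in the frame of cleaner_well between -0.09 and 0.09 m and z of forceps_3_lock in the frame of cleaner_well between 0 and 0.05 m and x of forceps_4_lock in the frame of tray_in between -0.095 and 0.095 m and y of forceps_4_lock in the frame of tray_in between -0.095 and 0.095 m and z of forceps_4_lock in the frame of tray_in between 0 and 0.045 m and x of forceps_5_lock in the frame of tray_in between -0.095 and 0.095 m and y of forceps_5_lock in the frame of tray_in between -0.095 and 0.095 m and z of forceps_5_lock in the frame of tray_in between 0 and 0.045 m and x of forceps_6_lock in the frame of cleaner_well between -0.1 and 0.1 m and y of forceps_6_lock in the frame of cleaner_well between -0.09 and 0.09 m and z of forceps_6_lock in the frame of cleaner_well between 0 and 0.05 m), for 0.2 s.
2. the lid is shut (value of joint lid below 0.06 rad), for 0.2 s.
3. the timer is at its clockwise end stop (value of joint timer above 2.48 rad), for 0.2 s.
At the end, for the whole second after the job is handed in: Open forceps: box lock in the well (under 50 mm above its floor), jaws still open (over 0.25 rad). Locked ones: in the yellow tray (under 45 mm above its floor), still shut (under 0.12 rad). Lid within 0.06 rad of shut, timer within 0.12 rad of its clockwise stop (2.6 rad) (all of step 1 and value of joint lid below 0.06 rad and value of joint timer above 2.48 rad); the robot touches nothing.
It fails at once if the tube rack, tip box or flask is moved by more than 30 mm or tipped over (distance of any of tube_rack, tip_box, flask from where it was at the start of the episode above 0.03 m or angle between any of tube_rack, tip_box, flask's own z axis and vertical above 0.5 rad).
Of forceps_1, forceps_2, forceps_3, forceps_4, forceps_5, forceps_6 only 4 to 6 are there at a start; the rules pass over those that are not, and their reading is None.
At some moment in a run one of forceps_1, forceps_2, forceps_3, forceps_4, forceps_5, forceps_6 may be knocked a few centimetres aside while the robot is not near it.
It also fails if it takes over 208 s, if anything falls off the work surface, if the arm or the gripper's body presses on something with over 40 N, if the wrist force passes 120 N, or if a joint passes its speed limit or range.

ROBOT

A 6-joint arm with a two-finger parallel gripper is mounted at the origin on the work surface. World frame = base frame: x ahead of the robot, y to its left, z up, the work surface at z = 0. Lengths are in m, angles in degrees, forces in N, time in s.
With the tool pointing down it reaches from about 0.35 to 0.875 m from the base axis. Payload 4.2 kg.
Tool frame: the origin (TCP) lies at the very end of the fingers, on their centre line; the grasp point (between the pads) lies 19 mm behind it; z points along the fingers, x is the direction in which the jaws open and shut, and the axes are right-handed (so a half turn about z gives the same grasp; the last joint's range is limited). The gripper opens to 87 mm and grips with 3 to 60 N. Pads are 19 mm wide; open, the fingers measure 117 mm over their backs; the gripper's body (75 mm by 190 mm) begins 51 mm behind the grasp point.
Start: joints at [89.416, 22.042, 0.453, 0, -68.411, -14.817], TCP at [0.166, 0.603, 0.223] pointing down, gripper open.
Joint ranges: [-179.83, 179.83], [-69.29, 118.12], [-61.27, 80.66], [-181.25, 117.63], [-171.15, -9.14], [-177.46, 177.46]. Speed limits (degrees/s): [159.86, 159.86, 180, 180, 180, 180].

INTERFACE

Orientations are given as a 3x3 rotation matrix whose columns are the frame's x, y, z axes.
In Python, from station import r gives the robot as it stands.
- The arm moves only by the tool move_arm, never from a script. Its argument "series" is a list that holds one entry, the list of rows, each a list of 7 numbers: the shift along the tool's x, y, z in cm, then the turn, a rotation vector about the tool's x, y, z in degrees, then the opening, from -1 (shut) to 1 (fully open). In form: [[[dx, dy, dz, wx, wy, wz, fingers], ...]]. A call has 1 to 12 rows; each row shifts and turns the commanded pose from where the row before left it, along the tool's axes as they then stand; what a row does not reach is not made up. A row lasts 1/8 s, in which the tool goes at most 62.5 mm and 10.7 degrees, less where a joint would pass 70% of its speed; a pose out of reach is approached as far as the arm can. A call is refused whole if a number of a shift passes 6.25 or a number of a turn 10.7, either way. A call with a gripper value outside its range is refused whole. The fingers move at their own pace and stop on an object; the grip force is fixed at half the most. Time passes only in rows, so rows that do not move let the fingers close. It gives the time, the measured TCP pose, the force and the opening at its end, in the units of the state.
- r.sense(): the state, without advancing time (a new reading comes with each control period).
- r.capture(name): name is "side" or "top"; returns a dict with "color" (384x512x3 uint8, blue, green, red), "fx", "fy", "cx", "cy" (pixels), "rvec" (rotation vector, rad) and "tvec" (3), from world to camera coordinates, as OpenCV has them. Camera axes: x right, y down, z forward; pixel columns grow to the right and rows downward; lengths in m; the calibration is good to about 2 mm. A picture is of the moment at which its call begins. There is no depth.
- r.finish_job(): hands the job in, once; it reports no verdict.
The state is a dict: "time_s": time; "joints": joint angles; "joint_velocities": joint speeds; "effort": joint torques, N m; "tcp_pos": TCP position; "ee_rot": TCP orientation; "wrist_force": force on the tool from outside, world axes, zero at the start; "moment": the same for the moment, N m; "gripper_width": opening from 0.0 (shut) to 1.0 (fully open).
Only numpy, scipy, OpenCV 4.12 (cv2) and the standard library are available. Lean on these libraries where they do the work, as an engineer would, in place of code of your own. Each camera call takes 0.05 s, during which the arm holds its last target.

## Working session

There is one attempt and no reset: what is moved stays moved. The work goes in short steps, Python scripts to look and compute and a tool call to move; the robot and the scene stay as the last step left them, time stands still between calls to the robot, and variables do not carry over. Pictures are saved under pics/ and viewed, and the job is handed in when it is done.

Besides the shell and the picture viewer there is one more tool, called after "Emit:" in YAML: its name, and indented under it one key for each argument. move_arm: Moves the arm, as the interface text tells. Its arguments: {"type":"object","properties":{"series":{"type":"array","items":{"type":"array","items":{"type":"array","items":{"type":"number"}}}}},"required":["series"]}

```bash
ls; mkdir -p pics; python3 - <<'E'
from station import r
import cv2
s=r.sense(); print(s)
for n in("top","side"):
    c=r.capture(n); cv2.imwrite(f"pics/{n}0.png",c["color"]); print(n,c["fx"],c["fy"],c["cx"],c["cy"],c["rvec"],c["tvec"])
E
```

```text
pics
{'time_s': 0.0, 'joints': array([ 8.94166817e+01,  2.20909131e+01,  3.78608168e-01, -2.78641408e-02,
       -6.84116568e+01, -1.48167653e+01]), 'joint_velocities': array([-0.01919645, -0.02776637,  0.026318  , -0.06542233,  0.06800666,
        0.07516649]), 'effort': array([ 3.49292650e-04, -3.90671933e+01,  1.87411702e+01,  4.21970040e+00,
        1.11093177e-02, -1.87196479e-04]), 'tcp_pos': array([0.16579846, 0.60197217, 0.22145293]), 'ee_rot': array([[-2.65729979e-01, -9.64047381e-01, -4.74208600e-04],
       [-9.64044971e-01,  2.65730377e-01, -2.15878158e-03],
       [ 2.20717936e-03, -1.16494568e-04, -9.99997557e-01]]), 'wrist_force': array([0.11791888, 0.4357473 , 0.16480279]), 'moment': array([ 0.00858476, -0.0226864 ,  0.00398497]), 'gripper_width': 0.9987021562327714}
top 363.7994401714455 363.7994401714455 259.06411641933846 192.92460835711546 [ 2.14654671 -2.14327614  0.12987768] [-0.08034919  0.4790797   1.06846007]
side 499.0206604321095 499.0206604321095 256.6907676853151 195.7138357762702 [ 0.77775453 -2.32669451  1.38316717] [0.34925399 0.25520986 1.62867708]
```

View pics/top0.png

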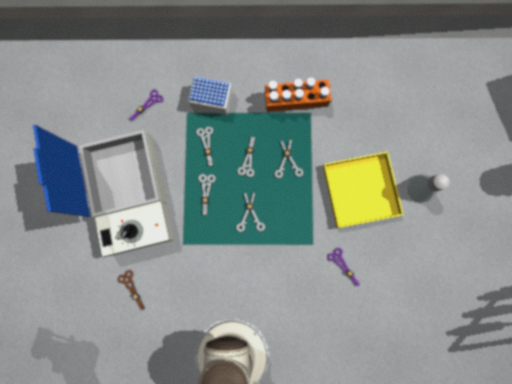

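View pics/side0.png

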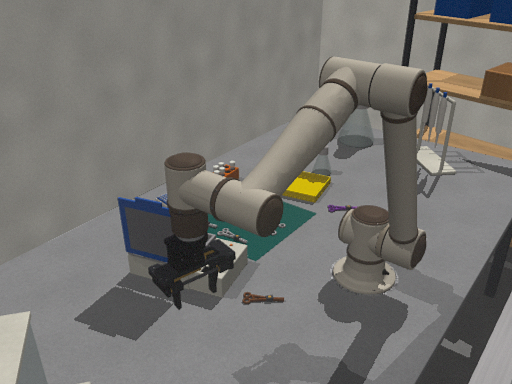

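```bash
cat > h.py <<'E'
from station import r
import cv2, numpy as np
def K(c): return np.array([[c["fx"],0,c["cx"]],[0,c["fy"],c["cy"]],[0,0,1.]])
def proj(c,P): 
    p,_=cv2.projectPoints(np.atleast_2d(np.array(P,float)),np.array(c["rvec"]),np.array(c["tvec"]),K(c),None); return p[:,0]
def ray(c,uv,z):
    R,_=cv2.Rodrigues(np.array(c["rvec"],float)); t=np.array(c["tvec"],float).ravel()
    uv=np.atleast_2d(np.array(uv,float)); d=np.c_[(uv[:,0]-c["cx"])/c["fx"],(uv[:,1]-c["cy"])/c["fy"],np.ones(len(uv))]@R
    o=-R.T@t; return o+d*((z-o[2])/d[:,2])[:,None]
E
python3 - <<'E'
from h import *
c=r.capture("top")
print(proj(c,[[0,0,0],[.166,.603,.22],[.5,0,0],[.5,.3,0]]))
im=c["color"]
def crop(n,x0,y0,x1,y1,f): cv2.imwrite(n,cv2.resize(im[y0:y1,x0:x1],None,fx=f,fy=f,interpolation=cv2.INTER_CUBIC))
crop("pics/mat.png",180,108,320,250,4); crop("pics/cl.png",25,110,185,265,4)
E
```

```text
[[231.70605902 356.04621843]
 [-24.06894845 310.40756061]
 [233.72303627 187.68195295]
 [138.09282638 187.64741221]]
```

View pics/mat.png

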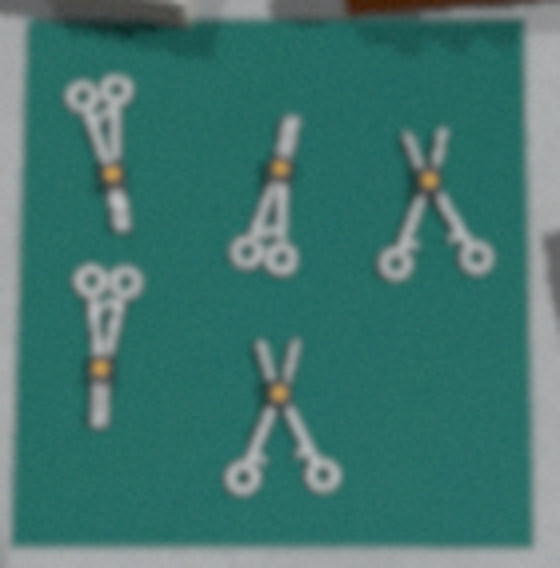

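View pics/cl.png

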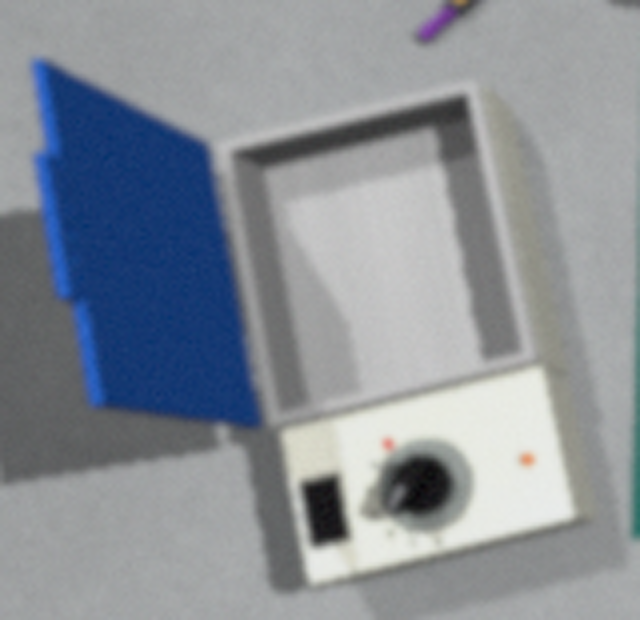

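```bash
cat > det.py <<'E'
from h import *
def forceps(c,roi=(180,108,320,250)):
    im=c["color"].astype(int); hsv=cv2.cvtColor(c["color"],cv2.COLOR_BGR2HSV)
    m=np.zeros(im.shape[:2],bool); x0,y0,x1,y1=roi; m[y0:y1,x0:x1]=1
    b,g,rr=im[...,0],im[...,1],im[...,2]
    gold=m&(rr-b>50)&(rr>120)
    fg=(m&(rr>75)).astype(np.uint8)
    n,lab,st,ce=cv2.connectedComponentsWithStats(gold.astype(np.uint8))
    n2,lab2,st2,ce2=cv2.connectedComponentsWithStats(fg,connectivity=8)
    out=[]
    for i in range(1,n):
        if st[i,4]<3: continue
        ys,xs=np.where(lab==i); w=(rr-b)[ys,xs]
        uv=[np.average(xs,weights=w),np.average(ys,weights=w)]
        p=ray(c,uv,.014)[0]
        l=lab2[int(round(uv[1])),int(round(uv[0]))]
        ys,xs=np.where(lab2==l); q=ray(c,np.c_[xs,ys],.005)[:,:2]
        if l==0 or len(q)>600: out.append((uv,p,None,len(q),None)); continue
        # axis : ring centroid = points further than 52mm from lock
        d=q-p[:2]; rad=np.hypot(*d.T); far=d[rad>.057].mean(0)
        yaw=np.degrees(np.arctan2(-far[1],-far[0]))
        a=np.radians(yaw); y=d@[-np.sin(a),np.cos(a)]
        out.append((uv,p,yaw,len(q),y[rad>.05].max()-y[rad>.05].min()))
    return out
E
python3 - <<'E'
from det import *
c=r.capture("top")
for o in forceps(c): print(np.round(o[0],1),np.round(o[1],3),o[2],o[3],o[4])
im=c["color"]; hsv=cv2.cvtColor(im,cv2.COLOR_BGR2HSV)
# tray outer rim
m=cv2.inRange(hsv,(22,120,120),(35,255,255)); m[:, :310]=0
k=max(cv2.findContours(m,0,2)[0],key=cv2.contourArea)
box=cv2.boxPoints(cv2.minAreaRect(k)); q=cv2.approxPolyDP(k,5,True)[:,0]; print("tray",q.tolist(),np.round(ray(c,q,.03),3).tolist())
# well rim corners crop->full
uv=np.array([[228,150],[475,88],[535,360],[275,418],[232,157],[468,97],[524,352],[280,410]])/4.+[25,110]
print(np.round(ray(c,uv,.085),3))
uv=np.array([[275,430],[545,365],[580,520],[308,585]])/4.+[25,110]
print("panel",np.round(ray(c,uv,.075),3))
E
```

```text
[249.6 149.5] [ 0.618 -0.049  0.014] -10.331387681544813 369 0.0552775125767187
[207.5 151. ] [0.614 0.082 0.014] -169.36447868231434 361 0.05641674636821499
[286.8 152.6] [ 0.608 -0.166  0.014] 4.9710793189202525 389 0.09152604874140302
[204.5 199.5] [0.461 0.088 0.014] 177.4925887591347 382 0.05398210271769291
[249.2 205.8] [ 0.442 -0.049  0.014] 3.364386568284736 425 0.08930986409744152
tray [[386, 152], [324, 165], [338, 227], [402, 214]] [[0.606, -0.468, 0.03], [0.566, -0.278, 0.03], [0.377, -0.315, 0.03], [0.416, -0.507, 0.03]]
[[0.607 0.442 0.085]
 [0.654 0.261 0.085]
 [0.451 0.209 0.085]
 [0.409 0.394 0.085]
 [0.601 0.439 0.085]
 [0.647 0.266 0.085]
 [0.457 0.217 0.085]
 [0.415 0.391 0.085]]
panel [[0.401 0.398 0.075]
 [0.449 0.204 0.075]
 [0.337 0.175 0.075]
 [0.291 0.368 0.075]]
```

Emit:
move_arm:
  series:
    - [[0,0,-5,0,0,5,0],[0,0,-5,0,0,10,0],[0,0,-5,0,0,10,0],[0,0,-5,0,0,10,0],[0,0,0,0,0,10,0]]

```text
time_s: 0.82
tcp_pos: [0.1665, 0.6035, 0.4278]
ee_rot: [[-0.872, -0.489, 0.002], [-0.489, 0.872, 0.01], [-0.006, 0.008, -1.0]]
wrist_force: [-0.4, 0.4, 0.5]
gripper_width: 0.547
```

```bash
cat > plan.py <<'E'
from h import *
import sys
def plan(x,y,z,phi):
    s=r.sense(); p=s["tcp_pos"]; R=s["ee_rot"]
    cur=np.degrees(np.arctan2(R[1,0],R[0,0])); a=np.radians(cur)
    d=np.array([x,y,z])-p
    w=(cur-phi+180)%360-180
    print("t",round(s["time_s"],2),"p",np.round(p,4),"phi",round(cur,1),"tilt",np.round(R[:2,2],3),"q6",round(s["joints"][5],1),"F",np.round(s["wrist_force"],1),"g",round(s["gripper_width"],3))
    print("shift cm",np.round(100*np.array([d[0]*np.cos(a)+d[1]*np.sin(a), d[0]*np.sin(a)-d[1]*np.cos(a), -d[2]]),2),"wz",round(w,1), "rows",np.ceil(np.linalg.norm(d)/.0625))
    b=np.radians(phi); print("after turn shift",np.round(100*np.array([d[0]*np.cos(b)+d[1]*np.sin(b), d[0]*np.sin(b)-d[1]*np.cos(b), -d[2]]),2))
if __name__=="__main__": plan(*map(float,sys.argv[1:5]))
E
python3 - <<'E'
from det import *
from plan import plan
plan(.461,.088,.2,87.5)
c=r.capture("side"); cv2.imwrite("pics/side1.png",c["color"])
E
```

```text
t 0.82 p [0.1665 0.6035 0.4278] phi -150.7 tilt [0.002 0.01 ] q6 -60.1 F [-0.4  0.4  0.5] g 0.547
shift cm [ -0.5  -59.37  22.78] wz 121.8 rows 11.0
after turn shift [-50.22  31.67  22.78]
```

View pics/side1.png

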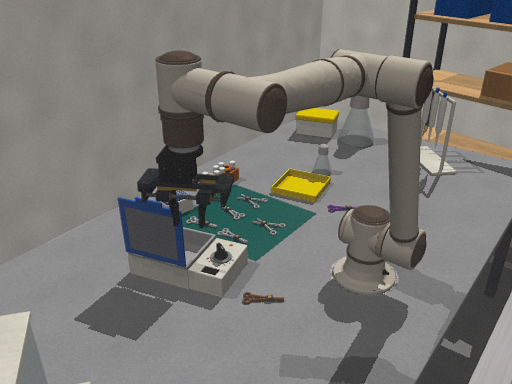

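Emit:
move_arm:
  series:
    - [[0,-5.4,0,0,0,0,0],[0,-5.4,0,0,0,0,0],[0,-5.4,0,0,0,0,0],[0,-5.4,0,0,0,0,0],[0,-5.4,0,0,0,0,0],[0,-5.4,0,0,0,0,0],[0,-5.4,0,0,0,10,0],[0,0,0,0,0,10,0],[0,0,0,0,0,10,0],[0,0,0,0,0,10,0],[0,0,0,0,0,10,0],[0,0,0,0,0,10,0]]

```text
time_s: 2.38
tcp_pos: [0.3524, 0.2736, 0.4217]
ee_rot: [[-0.861, 0.509, -0.001], [0.509, 0.861, -0.001], [0.0, -0.002, -1.0]]
wrist_force: [-0.4, -0.2, -0.1]
gripper_width: 0.5
```

```bash
python3 plan.py .461 .088 .15 87.5; python3 - <<'E'
from det import *
c=r.capture("side"); cv2.imwrite("pics/side2.png",cv2.resize(c["color"][180:310,100:330],None,fx=3.4,fy=3.4,interpolation=cv2.INTER_CUBIC))
c=r.capture("top"); cv2.imwrite("pics/top2.png",c["color"])
E
```

```text
t 2.38 p [0.3524 0.2736 0.4217] phi 149.4 tilt [-0.001 -0.001] q6 -89.4 F [-0.4 -0.2 -0.1] g 0.5
shift cm [-18.79 -10.45  27.17] wz 61.9 rows 6.0
after turn shift [-18.07  11.66  27.17]
```

View pics/side2.png

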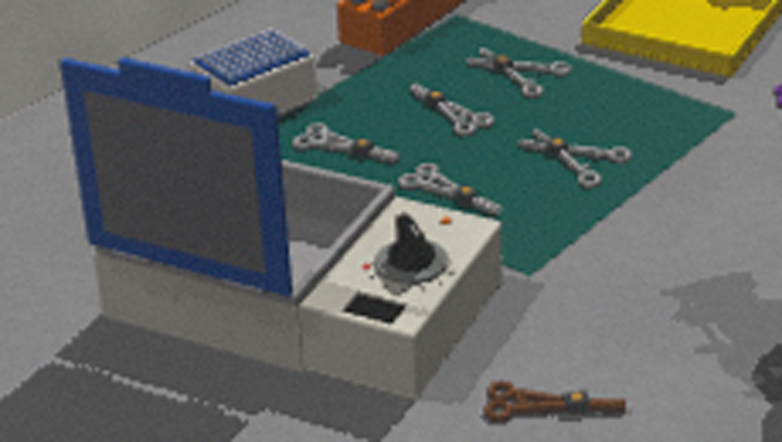

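View pics/top2.png

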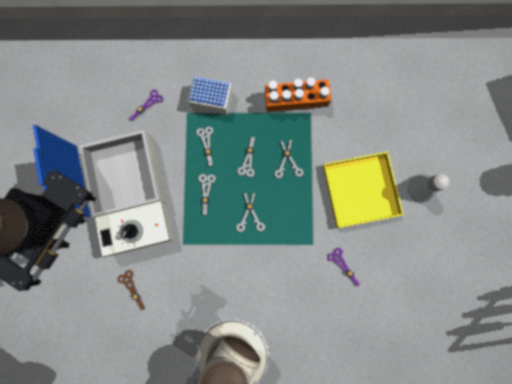

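Emit:
move_arm:
  series:
    - [[0,0,0,0,0,10.3,0],[0,0,0,0,0,10.3,0],[0,0,0,0,0,10.3,0],[0,0,0,0,0,10.3,0],[0,0,0,0,0,10.3,0],[0,0,0,0,0,10.4,0],[-4,3,3,0,0,0,0],[-4,3,3,0,0,0,0],[-4,3,3,0,0,0,0],[-4,2.6,4,0,0,0,0],[-2,0,5,0,0,0,0],[0,0,5,0,0,0,0]]

```text
time_s: 3.98
tcp_pos: [0.461, 0.0876, 0.1908]
ee_rot: [[0.038, 0.999, -0.0], [0.999, -0.038, -0.0], [-0.0, -0.0, -1.0]]
wrist_force: [-0.2, 0.3, -1.3]
gripper_width: 0.5
```

```bash
python3 plan.py .461 .088 .001 87.5
```

```text
t 3.98 p [0.461  0.0876 0.1908] phi 87.8 tilt [-0. -0.] q6 -122.8 F [-0.2  0.3 -1.3] g 0.5
shift cm [ 0.04  0.   18.98] wz 0.3 rows 4.0
after turn shift [ 0.04  0.   18.98]
```

Emit:
move_arm:
  series:
    - [[0,0,5,0,0,0,0],[0,0,5,0,0,0,0],[0,0,4,0,0,0,0],[0,0,2.5,0,0,0,0],[0,0,2.1,0,0,0,0],[0,0,0,0,0,0,0],[0,0,0,0,0,0,0]]

```text
time_s: 4.85
tcp_pos: [0.4618, 0.0896, 0.0071]
ee_rot: [[0.038, 0.999, 0.001], [0.999, -0.038, 0.0], [0.0, 0.001, -1.0]]
wrist_force: [-0.2, -0.9, 0.4]
gripper_width: 0.501
```

```bash
python3 plan.py .461 .088 .003 87.5;python3 - <<'E'
from det import *
c=r.capture("side"); cv2.imwrite("pics/side3.png",cv2.resize(c["color"][180:310,150:350],None,fx=4,fy=4,interpolation=cv2.INTER_CUBIC))
E
```

```text
t 4.85 p [0.4618 0.0896 0.0071] phi 87.8 tilt [0.001 0.   ] q6 -123.0 F [-0.2 -0.9  0.4] g 0.501
shift cm [-0.16 -0.07  0.41] wz 0.3 rows 1.0
after turn shift [-0.16 -0.07  0.41]
```

View pics/side3.png

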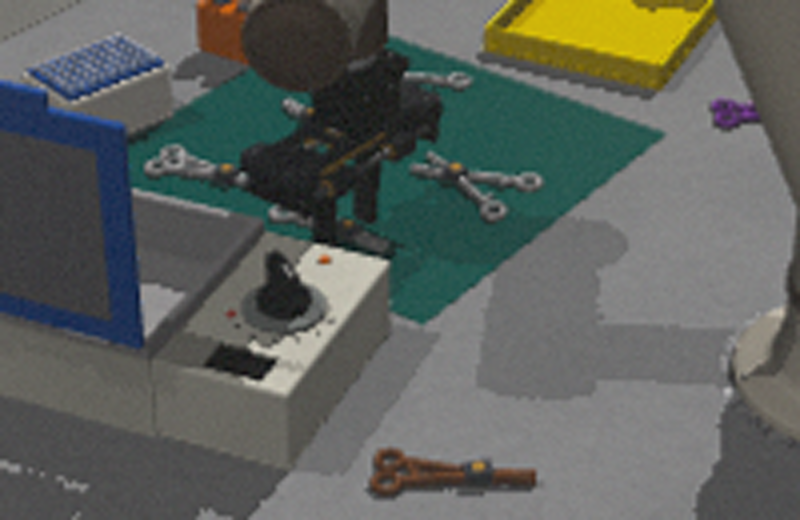

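Fingers straddle forceps at the left; lower 4 mm, grip, lift.

Emit:
move_arm:
  series:
    - [[-0.15,0,0.4,0,0,0,0],[0,0,0,0,0,0,-0.5],[0,0,0,0,0,0,-1],[0,0,0,0,0,0,-1],[0,0,0,0,0,0,-1],[0,0,0,0,0,0,-1],[0,0,-3,0,0,0,-1],[0,0,-6,0,0,0,-1],[0,0,-6,0,0,0,-1]]

```text
time_s: 6.02
tcp_pos: [0.4607, 0.0876, 0.1538]
ee_rot: [[0.04, 0.999, -0.001], [0.999, -0.04, -0.001], [-0.001, -0.001, -1.0]]
wrist_force: [1.1, 1.0, -1.2]
gripper_width: 0.177
```

```bash
python3 - <<'E'
from det import *
from plan import plan
import numpy as np
a=np.radians(11.6); o=np.array([.491,-.392]); u=np.array([np.cos(a),np.sin(a)]); v=np.array([-u[1],u[0]])
# slots along tray y; jaws towards -x (phi~101.6 -> forceps yaw = phi+90)
for k in(-.055,0,.055): print(k, o+u*(-.018)+v*k, o+u*.018+v*k)
t=o+u*(-.018)-v*.055   # placeholder
plan(t[0],t[1],.15,101.6)
c=r.capture("side"); cv2.imwrite("pics/side4.png",cv2.resize(c["color"][150:310,150:350],None,fx=3.5,fy=3.5,interpolation=cv2.INTER_CUBIC))
E
```

```text
-0.055 [ 0.48442693 -0.44949604] [ 0.51969164 -0.44225724]
0 [ 0.47336765 -0.3956194 ] [ 0.50863235 -0.3883806 ]
0.055 [ 0.46230836 -0.34174276] [ 0.49757307 -0.33450396]
t 6.03 p [0.4607 0.0876 0.1538] phi 87.7 tilt [-0.001 -0.001] q6 -123.0 F [ 1.1  1.  -1.2] g 0.177
shift cm [-53.57   4.53   0.38] wz -13.9 rows 9.0
after turn shift [-53.09  -8.47   0.38]
```

View pics/side4.png

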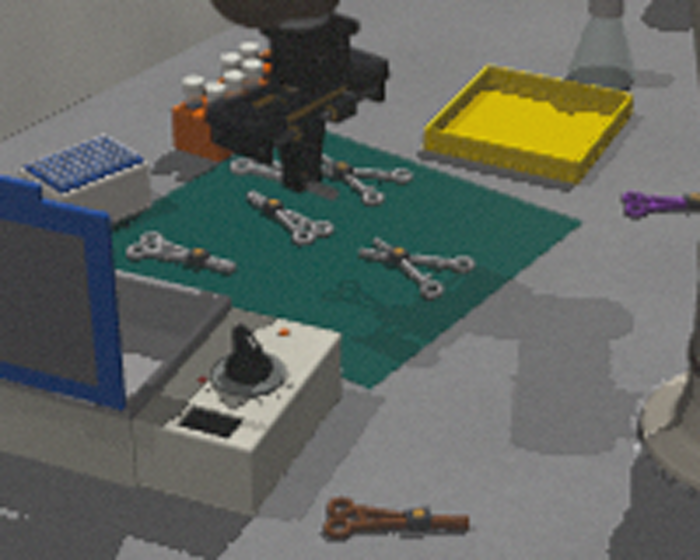

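```bash
python3 - <<'E'
from det import *
import numpy as np
a=np.radians(11.6); o=np.array([.491,-.392]); u=np.array([np.cos(a),np.sin(a)]); v=np.array([-u[1],u[0]])
c=r.capture("top")
p=ray(c,[[440,182]],.13)[0]; print(p,(p[:2]-o)@u,(p[:2]-o)@v)
E
```

```text
[ 0.49640067 -0.57749839  0.13      ] -0.0320092665460517 -0.18279559195137526
```

Emit:
move_arm:
  series:
    - [[0,0,0,0,0,-7,-1],[0,0,0,0,0,-6.9,-1],[-5.2,-0.85,0,0,0,0,-1],[-5.2,-0.85,0,0,0,0,-1],[-5.2,-0.85,0,0,0,0,-1],[-5.2,-0.85,0,0,0,0,-1],[-5.2,-0.85,0,0,0,0,-1],[-5.2,-0.85,0,0,0,0,-1],[-5.2,-0.85,0,0,0,0,-1],[-5.2,-0.85,0,0,0,0,-1],[-5.2,-0.85,0,0,0,0,-1],[-5,-0.8,0,0,0,0,-1]]

```text
time_s: 7.62
tcp_pos: [0.4821, -0.4381, 0.1513]
ee_rot: [[-0.201, 0.98, -0.001], [0.98, 0.201, 0.001], [0.001, -0.001, -1.0]]
wrist_force: [0.9, 0.4, -0.5]
gripper_width: 0.181
```

```bash
python3 plan.py .4814 -.4348 .010 101.6; python3 - <<'E'
from det import *
c=r.capture("side"); cv2.imwrite("pics/side5.png",cv2.resize(c["color"][100:260,230:430],None,fx=3.5,fy=3.5,interpolation=cv2.INTER_CUBIC))
E
```

```text
t 7.62 p [ 0.4821 -0.4381  0.1513] phi 101.6 tilt [-0.001  0.001] q6 -50.3 F [ 0.9  0.4 -0.5] g 0.181
shift cm [ 3.300e-01 -1.000e-02  1.413e+01] wz -0.0 rows 3.0
after turn shift [ 3.300e-01 -1.000e-02  1.413e+01]
```

View pics/side5.png

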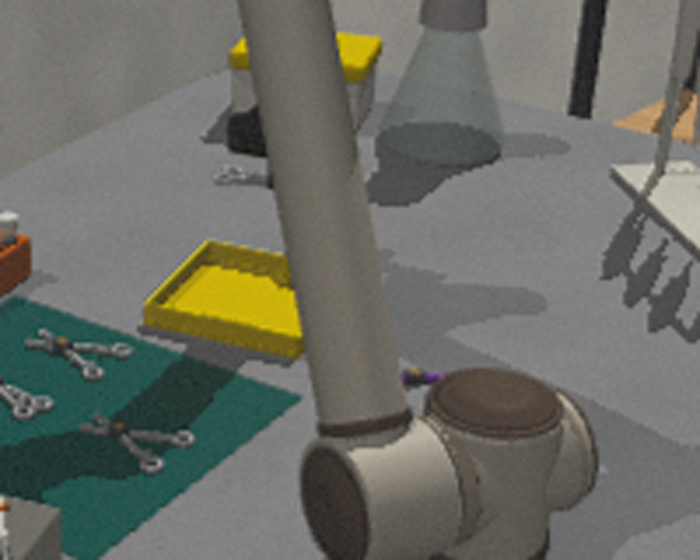

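Emit:
move_arm:
  series:
    - [[0.3,0,4,0,0,0,-1],[0,0,5,0,0,0,-1],[0,0,3,0,0,0,-1],[0,0,1.8,0,0,0,-1],[0,0,0,0,0,0,-1],[0,0,0,0,0,0,-0.4],[0,0,0,0,0,0,-0.3],[0,0,0,0,0,0,-0.3],[0,0,-3,0,0,0,-0.3],[0,0,-6,0,0,0,-0.3],[0,0,-6,0,0,0,0]]

```text
time_s: 9.05
tcp_pos: [0.4818, -0.4335, 0.1666]
ee_rot: [[-0.201, 0.98, -0.0], [0.98, 0.201, -0.0], [-0.0, -0.0, -1.0]]
wrist_force: [1.1, 0.5, -0.3]
gripper_width: 0.399
```

```bash
python3 - <<'E'
from det import *
from plan import plan
c=r.capture("top")
cv2.imwrite("pics/top6.png",cv2.resize(c["color"][100:260,170:420],None,fx=3.2,fy=3.2,interpolation=cv2.INTER_CUBIC))
for o in forceps(c): print(np.round(o[0],1),np.round(o[1],3),o[2],o[3],o[4])
plan(.618,-.049,.15,79.7)
E
```

```text
[249.6 149.5] [ 0.618 -0.049  0.014] -10.631082200944592 386 0.05652878863860519
[207.5 151. ] [0.614 0.082 0.014] -169.15849622614982 369 0.056450002010462366
[286.8 152.5] [ 0.609 -0.165  0.014] 4.788663153917455 407 0.09150031345209068
t 9.1 p [ 0.4856 -0.437   0.1773] phi 101.7 tilt [ 0.013 -0.012] q6 -50.7 F [ 1.6 -2.1  7.3] g 0.432
shift cm [35.3  20.85  2.73] wz 22.0 rows 7.0
after turn shift [40.54  6.09  2.73]
```

View pics/top6.png

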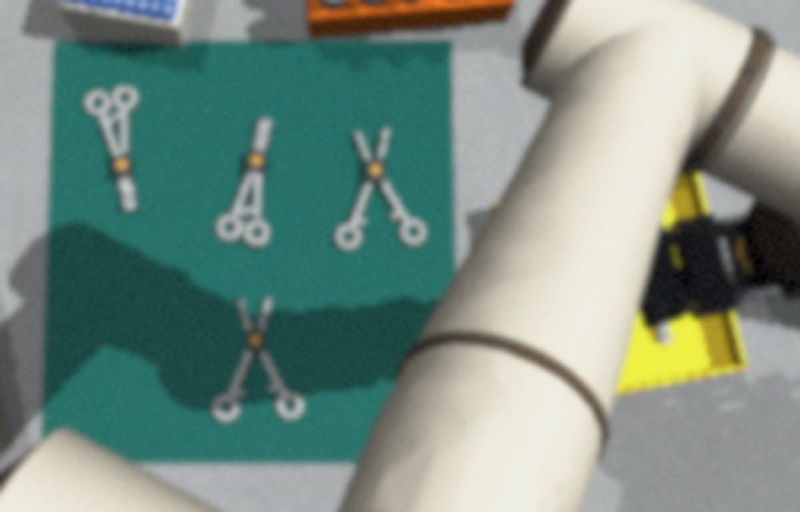

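Emit:
move_arm:
  series:
    - [[0,0,0,0,0,10,0],[0,0,0,0,0,10,0],[0,0,0,0,0,2,0],[5.1,0.76,0,0,0,0,0],[5.1,0.76,0,0,0,0,0],[5.1,0.76,0,0,0,0,0],[5.1,0.76,0,0,0,0,0],[5.1,0.76,0,0,0,0,0],[5.1,0.76,0,0,0,0,0],[5,0.76,0,0,0,0,0],[5,0.76,0,0,0,0,0]]

```text
time_s: 10.48
tcp_pos: [0.6156, -0.0436, 0.1648]
ee_rot: [[0.178, 0.984, 0.001], [0.984, -0.178, -0.0], [0.0, 0.001, -1.0]]
wrist_force: [-0.2, -0.2, -0.4]
gripper_width: 0.5
```

```bash
python3 - <<'E'
from det import *
from plan import plan
c=r.capture("top")
plan(.618,-.049,.003,79.5)
cv2.imwrite("pics/top7.png",cv2.resize(c["color"][100:260,170:420],None,fx=3.2,fy=3.2,interpolation=cv2.INTER_CUBIC))
for o in forceps(c,(320,140,410,230)): print(np.round(o[0],1),np.round(o[1],3))
E
```

```text
t 10.53 p [ 0.6179 -0.0388  0.1646] phi 80.0 tilt [0.003 0.001] q6 -111.3 F [1.1 1.2 1.3] g 0.5
shift cm [-1.    0.19 16.16] wz 0.5 rows 3.0
after turn shift [-1.    0.2  16.16]
[360.  190.6] [ 0.489 -0.389  0.014]
[372.8 170.5] [ 0.552 -0.43   0.014]
[364. 172.] [ 0.547 -0.403  0.014]
[369. 175.] [ 0.538 -0.418  0.014]
[371.1 180.7] [ 0.52  -0.424  0.014]
```

View pics/top7.png

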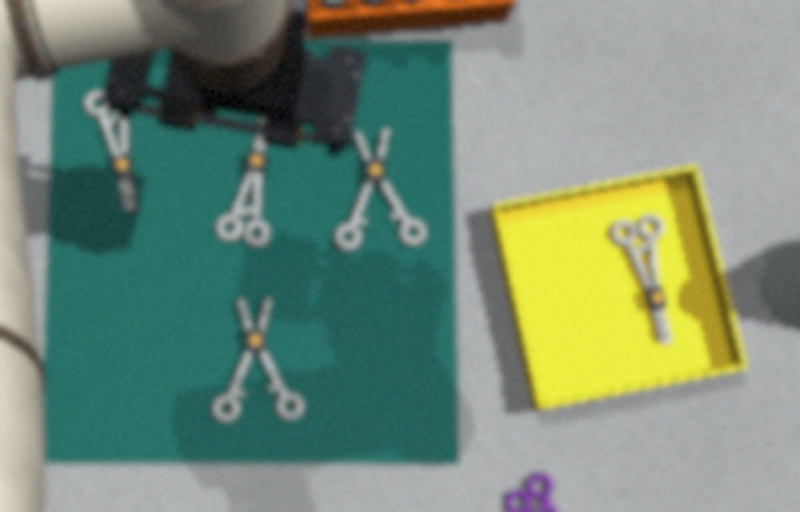

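Emit:
move_arm:
  series:
    - [[-1,0.2,5,0,0,0.5,0],[0,0,5,0,0,0,0],[0,0,4,0,0,0,0],[0,0,0,0,0,0,0],[0,0,0,0,0,0,0]]

```text
time_s: 11.15
tcp_pos: [0.6167, -0.0555, 0.0262]
ee_rot: [[0.188, 0.982, 0.003], [0.982, -0.188, -0.0], [0.0, 0.003, -1.0]]
wrist_force: [0.6, 0.0, 0.6]
gripper_width: 0.501
```

```bash
python3 plan.py .618 -.049 .003 79.5
```

```text
t 11.15 p [ 0.6167 -0.0555  0.0262] phi 79.2 tilt [ 0.003 -0.   ] q6 -110.7 F [0.6 0.  0.6] g 0.501
shift cm [0.66 0.   2.32] wz -0.3 rows 1.0
after turn shift [0.66 0.01 2.32]
```

Emit:
move_arm:
  series:
    - [[0.65,0,0,0,0,0,0],[0,0,2.3,0,0,0,0],[0,0,0,0,0,0,0],[0,0,0,0,0,0,-0.5],[0,0,0,0,0,0,-1],[0,0,0,0,0,0,-1],[0,0,0,0,0,0,-1],[0,0,0,0,0,0,-1],[0,0,-3,0,0,0,-1],[0,0,-6,0,0,0,-1],[0,0,-6,0,0,0,-1],[0,0,0,0,0,0,-1]]

```text
time_s: 12.65
tcp_pos: [0.62, -0.0489, 0.1576]
ee_rot: [[0.188, 0.982, 0.012], [0.982, -0.188, 0.001], [0.003, 0.012, -1.0]]
wrist_force: [0.9, 0.4, -1.0]
gripper_width: 0.179
```

```bash
python3 - <<'E'
from det import *
from plan import plan
a=np.radians(11.6); o=np.array([.491,-.392]); u=np.array([np.cos(a),np.sin(a)]); v=np.array([-u[1],u[0]])
t=o+u*.018+v*.012; print(t)
plan(t[0],t[1],.15,101.6)
E
```

```text
[ 0.50621942 -0.37662569]
t 12.65 p [ 0.62   -0.0489  0.1576] phi 79.1 tilt [0.012 0.001] q6 -111.3 F [ 0.9  0.4 -1. ] g 0.179
shift cm [-34.33  -5.     0.76] wz -22.5 rows 6.0
after turn shift [-29.82 -17.73   0.76]
```

Emit:
move_arm:
  series:
    - [[0,0,0,0,0,-7.5,-1],[0,0,0,0,0,-7.5,-1],[0,0,0,0,0,-7.5,-1],[-3.7,-2.2,0,0,0,0,-1],[-3.7,-2.2,0,0,0,0,-1],[-3.7,-2.2,0,0,0,0,-1],[-3.7,-2.2,0,0,0,0,-1],[-3.7,-2.2,0,0,0,0,-1],[-3.7,-2.2,0,0,0,0,-1],[-3.8,-2.3,0,0,0,0,-1],[-3.8,-2.2,0,0,0,0,-1],[0,0,0,0,0,0,-1]]

```text
time_s: 14.15
tcp_pos: [0.5011, -0.3785, 0.1496]
ee_rot: [[-0.197, 0.98, -0.003], [0.98, 0.197, 0.001], [0.002, -0.002, -1.0]]
wrist_force: [-0.0, -0.4, -0.5]
gripper_width: 0.18
```

```bash
python3 plan.py .5062 -.3766 .011 101.6
```

```text
t 14.15 p [ 0.5011 -0.3785  0.1496] phi 101.3 tilt [-0.003  0.001] q6 -56.3 F [-0.  -0.4 -0.5] g 0.18
shift cm [ 0.09  0.54 13.86] wz -0.3 rows 3.0
after turn shift [ 0.09  0.54 13.86]
```

Emit:
move_arm:
  series:
    - [[0.1,0.5,4,0,0,-0.3,-1],[0,0,5,0,0,0,-1],[0,0,3,0,0,0,-1],[0,0,1.7,0,0,0,-1],[0,0,0,0,0,0,-1],[0,0,0,0,0,0,-0.4],[0,0,0,0,0,0,-0.3],[0,0,0,0,0,0,-0.3],[0,0,-3,0,0,0,-0.3],[0,0,-6,0,0,0,-0.3],[0,0,-6,0,0,0,0],[0,0,0,0,0,0,0]]

```text
time_s: 15.65
tcp_pos: [0.5109, -0.3764, 0.1719]
ee_rot: [[-0.207, 0.978, 0.012], [0.978, 0.207, -0.007], [-0.009, 0.011, -1.0]]
wrist_force: [0.3, -0.4, -0.6]
gripper_width: 0.468
```

```bash
python3 - <<'E'
from det import *
from plan import plan
c=r.capture("top")
for o in forceps(c): print(np.round(o[0],1),np.round(o[1],3),o[2],o[3],o[4])
plan(.614,.082,.16,100.7)
E
```

```text
[207.5 151. ] [0.614 0.082 0.014] -169.39123979610076 368 0.05641237228664515
[286.7 152.6] [ 0.609 -0.165  0.014] None 7271 None
t 15.7 p [ 0.5091 -0.3752  0.1683] phi 101.9 tilt [ 0.007 -0.003] q6 -56.4 F [0.7 0.6 0.3] g 0.478
shift cm [42.58 19.69  0.83] wz 1.2 rows 8.0
after turn shift [42.98 18.8   0.83]
```

Emit:
move_arm:
  series:
    - [[4.75,2.1,0,0,0,1,0],[4.75,2.1,0,0,0,0,0],[4.75,2.1,0,0,0,0,0],[4.75,2.1,0,0,0,0,0],[4.75,2.1,0,0,0,0,0],[4.75,2.1,0,0,0,0,0],[4.75,2.1,0,0,0,0,0],[4.75,2.1,0,0,0,0,0],[4.75,2.1,0,0,0,0,0],[0,0,0,0,0,0,0],[0,0,0,0,0,0,0]]

```text
time_s: 17.08
tcp_pos: [0.6107, 0.0808, 0.1633]
ee_rot: [[-0.189, 0.982, -0.003], [0.982, 0.189, -0.001], [-0.0, -0.003, -1.0]]
wrist_force: [-1.1, -0.8, -0.2]
gripper_width: 0.496
```

```bash
python3 plan.py .614 .082 .003 100.7;python3 - <<'E'
from det import *
c=r.capture("top")
cv2.imwrite("pics/top8.png",cv2.resize(c["color"][100:260,170:420],None,fx=3.2,fy=3.2,interpolation=cv2.INTER_CUBIC))
for o in forceps(c): print(np.round(o[0],1),np.round(o[1],3),o[2],o[3],o[4])
E
```

```text
t 17.07 p [0.6107 0.0808 0.1633] phi 100.9 tilt [-0.003 -0.001] q6 -101.6 F [-1.1 -0.8 -0.2] g 0.496
shift cm [ 0.06  0.34 16.03] wz 0.2 rows 3.0
after turn shift [ 0.06  0.34 16.03]
[207.5 151. ] [0.614 0.082 0.014] -135.41758956514033 194 0.038299037900049335
[286.8 152.5] [ 0.609 -0.165  0.014] 4.950701554673057 409 0.09152321987011172
[249.2 205.9] [ 0.442 -0.049  0.014] 3.557001678081289 387 0.08933336140955106
```

View pics/top8.png

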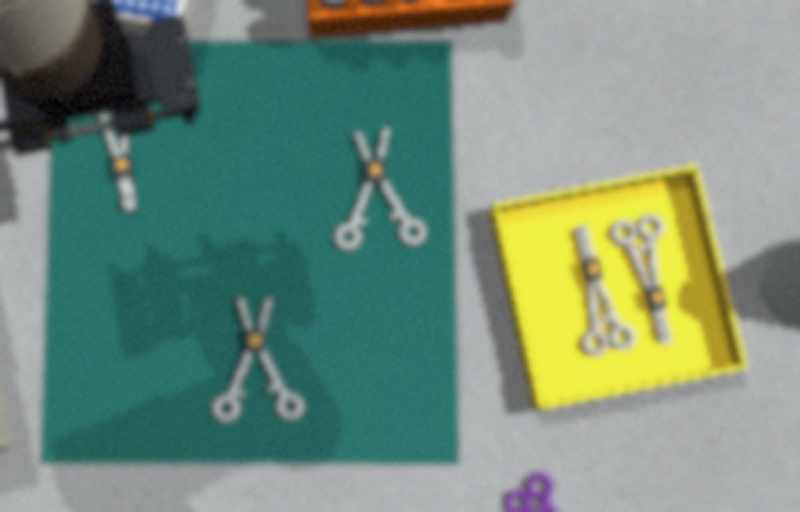

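Emit:
move_arm:
  series:
    - [[0.05,0.3,5,0,0,0,0],[0,0,5,0,0,0,0],[0,0,4,0,0,0,0],[0,0,0,0,0,0,0],[0,0,0,0,0,0,0]]

```text
time_s: 17.75
tcp_pos: [0.6157, 0.0816, 0.0262]
ee_rot: [[-0.189, 0.982, 0.002], [0.982, 0.189, 0.0], [-0.0, 0.002, -1.0]]
wrist_force: [0.4, 0.8, 0.6]
gripper_width: 0.502
```

```bash
python3 plan.py .614 .082 .003 100.7
```

```text
t 17.75 p [0.6157 0.0816 0.0262] phi 100.9 tilt [0.002 0.   ] q6 -101.6 F [0.4 0.8 0.6] g 0.502
shift cm [ 0.07 -0.16  2.32] wz 0.2 rows 1.0
after turn shift [ 0.07 -0.16  2.32]
```

Emit:
move_arm:
  series:
    - [[0.05,-0.15,0,0,0,0,0],[0,0,2.3,0,0,0,0],[0,0,0,0,0,0,0],[0,0,0,0,0,0,-0.5],[0,0,0,0,0,0,-1],[0,0,0,0,0,0,-1],[0,0,0,0,0,0,-1],[0,0,0,0,0,0,-1],[0,0,-3,0,0,0,-1],[0,0,-6,0,0,0,-1],[0,0,-6,0,0,0,-1],[0,0,0,0,0,0,-1]]

```text
time_s: 19.25
tcp_pos: [0.6162, 0.0833, 0.1576]
ee_rot: [[-0.19, 0.982, 0.012], [0.982, 0.19, 0.003], [0.001, 0.012, -1.0]]
wrist_force: [0.4, 0.6, -0.5]
gripper_width: 0.18
```

```bash
python3 - <<'E'
from det import *
from plan import plan
a=np.radians(11.6); o=np.array([.491,-.392]); u=np.array([np.cos(a),np.sin(a)]); v=np.array([-u[1],u[0]])
t=o-u*.018+v*.062; print(t)
plan(t[0],t[1],.15,101.6)
E
```

```text
[ 0.46090081 -0.33488574]
t 19.25 p [0.6162 0.0833 0.1576] phi 100.9 tilt [0.012 0.003] q6 -101.7 F [ 0.4  0.6 -0.5] g 0.18
shift cm [-38.11 -23.18   0.76] wz -0.7 rows 8.0
after turn shift [-37.85 -23.62   0.76]
```

Emit:
move_arm:
  series:
    - [[-4.2,-2.6,0,0,0,-0.7,-1],[-4.2,-2.6,0,0,0,0,-1],[-4.2,-2.6,0,0,0,0,-1],[-4.2,-2.6,0,0,0,0,-1],[-4.2,-2.6,0,0,0,0,-1],[-4.2,-2.6,0,0,0,0,-1],[-4.2,-2.6,0,0,0,0,-1],[-4.2,-2.6,0,0,0,0,-1],[-4.2,-2.7,0,0,0,0,-1],[0,0,0,0,0,0,-1],[0,0,0,0,0,0,-1]]

```text
time_s: 20.62
tcp_pos: [0.4575, -0.3346, 0.1504]
ee_rot: [[-0.2, 0.98, -0.002], [0.98, 0.2, 0.001], [0.002, -0.002, -1.0]]
wrist_force: [0.3, -1.3, -0.8]
gripper_width: 0.176
```

```bash
python3 plan.py .4609 -.3349 .011 101.6
```

```text
t 20.62 p [ 0.4575 -0.3346  0.1504] phi 101.5 tilt [-0.002  0.001] q6 -58.6 F [ 0.3 -1.3 -0.8] g 0.176
shift cm [-0.1   0.33 13.94] wz -0.1 rows 3.0
after turn shift [-0.1   0.33 13.94]
```

Emit:
move_arm:
  series:
    - [[0.1,0.3,4,0,0,0,-1],[0,0,5,0,0,0,-1],[0,0,3,0,0,0,-1],[0,0,1.7,0,0,0,-1],[0,0,0,0,0,0,-1],[0,0,0,0,0,0,-0.45],[0,0,0,0,0,0,-0.45],[0,0,0,0,0,0,-0.45],[0,0,-3,0,0,0,-0.45],[0,0,-6,0,0,0,-0.45],[0,0,-6,0,0,0,0],[0,0,0,0,0,0,0]]

```text
time_s: 22.12
tcp_pos: [0.464, -0.335, 0.171]
ee_rot: [[-0.202, 0.979, 0.012], [0.979, 0.202, -0.006], [-0.008, 0.011, -1.0]]
wrist_force: [0.0, 0.4, -1.2]
gripper_width: 0.422
```

```bash
python3 - <<'E'
from det import *
from plan import plan
c=r.capture("top")
for o in forceps(c): print(np.round(o[0],1),np.round(o[1],3),o[2],o[3],o[4])
plan(.609,-.165,.16,94.9)
E
```

```text
t 22.18 p [ 0.4621 -0.3338  0.1677] phi 101.6 tilt [ 0.006 -0.002] q6 -58.8 F [-0.4 -0.6 -1.2] g 0.453
shift cm [13.59 17.78  0.77] wz 6.7 rows 4.0
after turn shift [15.56 16.08  0.77]
```

Turn 6.7°, then over the first open one.

Emit:
move_arm:
  series:
    - [[0,0,0,0,0,6.7,0],[3.1,3.2,0,0,0,0,0],[3.1,3.2,0,0,0,0,0],[3.1,3.2,0,0,0,0,0],[3.1,3.2,0,0,0,0,0],[3.1,3.2,0,0,0,0,0],[0,0,0,0,0,0,0],[0,0,0,0,0,0,0]]

```text
time_s: 23.18
tcp_pos: [0.606, -0.1652, 0.163]
ee_rot: [[-0.085, 0.996, -0.003], [0.996, 0.085, 0.0], [0.001, -0.003, -1.0]]
wrist_force: [0.7, -0.3, 0.5]
gripper_width: 0.496
```

```bash
python3 - <<'E'
from det import *
from plan import plan
plan(.609,-.165,.003,94.9)
c=r.capture("top")
for o in forceps(c): print(np.round(o[0],1),np.round(o[1],3),o[2],o[3],o[4])
cv2.imwrite("pics/top9.png",cv2.resize(c["color"][100:260,170:420],None,fx=3.2,fy=3.2,interpolation=cv2.INTER_CUBIC))
E
```

```text
t 23.18 p [ 0.606  -0.1652  0.163 ] phi 94.9 tilt [-0.003  0.   ] q6 -84.6 F [ 0.7 -0.3  0.5] g 0.496
shift cm [-1.0e-02  3.0e-01  1.6e+01] wz 0.0 rows 3.0
after turn shift [-1.0e-02  3.0e-01  1.6e+01]
[286.8 152.6] [ 0.608 -0.165  0.014] 4.87945492116419 360 0.09151323831177965
[249.2 205.8] [ 0.442 -0.049  0.014] 3.0088525061958578 423 0.08910447748956418
```

View pics/top9.png

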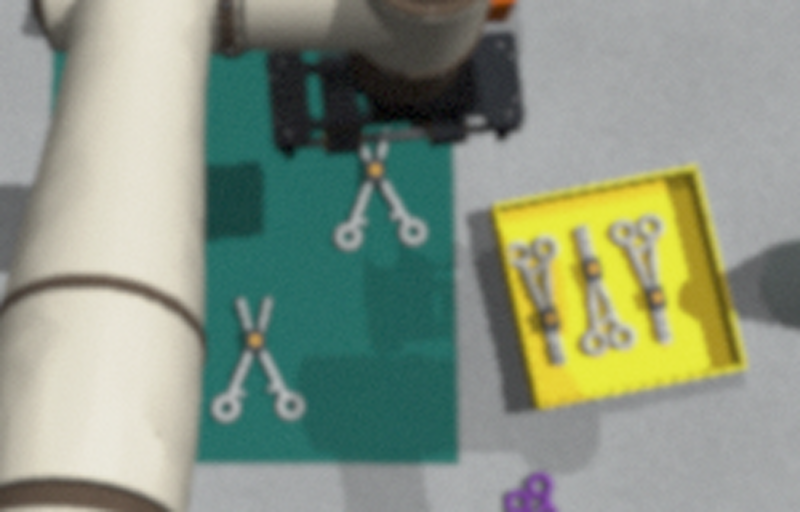

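Emit:
move_arm:
  series:
    - [[0,0.15,5,0,0,0,0],[0,0,5,0,0,0,0],[0,0,4,0,0,0,0],[0,0,2,0,0,0,0],[0,0,0,0,0,0,0],[0,0,0,0,0,0,-0.5],[0,0,0,0,0,0,-1],[0,0,0,0,0,0,-1],[0,0,0,0,0,0,-1],[0,0,0,0,0,0,-1]]

```text
time_s: 24.48
tcp_pos: [0.6087, -0.1652, 0.0051]
ee_rot: [[-0.086, 0.996, 0.0], [0.996, 0.086, -0.0], [-0.0, 0.0, -1.0]]
wrist_force: [-0.9, -0.2, 3.4]
gripper_width: 0.182
```

```bash
python3 plan.py .609 -.165 .2 94.9
```

```text
t 24.48 p [ 0.6087 -0.1652  0.0051] phi 94.9 tilt [ 0. -0.] q6 -84.6 F [-0.9 -0.2  3.4] g 0.182
shift cm [ 1.000e-02  3.000e-02 -1.949e+01] wz 0.0 rows 4.0
after turn shift [ 1.000e-02  3.000e-02 -1.949e+01]
```

Emit:
move_arm:
  series:
    - [[0,0,-3,0,0,0,-1],[0,0,-6,0,0,0,-1],[0,0,-6,0,0,-9.9,-1],[0,0,-5.5,0,0,-9.9,-1],[0,0,0,0,0,-9.9,-1],[0,0,0,0,0,-9.9,-1],[0,0,0,0,0,-9.9,-1],[0,0,0,0,0,-9.9,-1],[0,0,0,0,0,-9.9,-1],[0,0,0,0,0,-9.9,-1],[0,0,0,0,0,-9.9,-1],[0,0,0,0,0,-9.9,-1]]

```text
time_s: 25.98
tcp_pos: [0.6082, -0.1649, 0.2089]
ee_rot: [[-0.969, -0.246, -0.001], [-0.246, 0.969, 0.001], [0.001, 0.001, -1.0]]
wrist_force: [0.6, -0.1, -0.8]
gripper_width: 0.178
```

```bash
python3 plan.py .571 .356 .2 194; python3 - <<'E'
from det import *
c=r.capture("top")
cv2.imwrite("pics/top10.png",c["color"])
c=r.capture("side")
cv2.imwrite("pics/side10.png",cv2.resize(c["color"][100:310,80:330],None,fx=2.8,fy=2.8,interpolation=cv2.INTER_CUBIC))
E
```

```text
t 25.98 p [ 0.6082 -0.1649  0.2089] phi -165.8 tilt [-0.001  0.001] q6 14.7 F [ 0.6 -0.1 -0.8] g 0.178
shift cm [-9.18 51.41  0.89] wz 0.2 rows 9.0
after turn shift [-8.99 51.44  0.89]
```

View pics/side10.png

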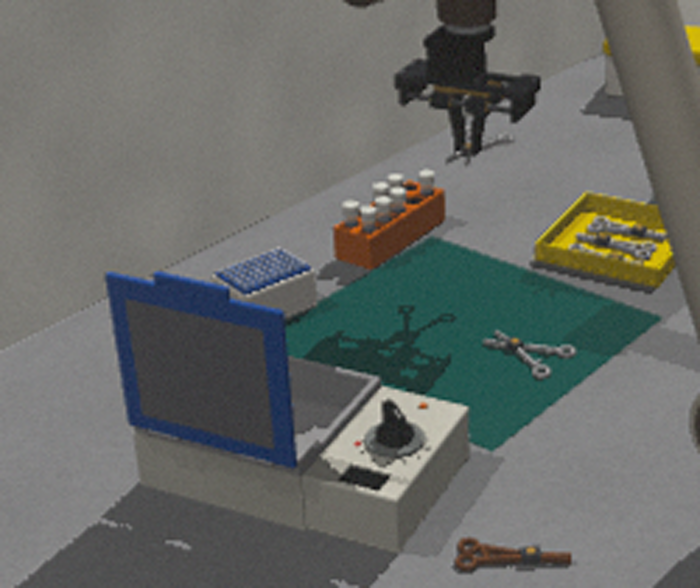

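```bash
python3 - <<'E'
from det import *
c=r.capture("top")
p=ray(c,[[35,125],[49.2,211],[41.5,174]],.284)
a=np.radians(14);u=np.array([np.cos(a),np.sin(a)]); v=np.array([-u[1],u[0]]);o=np.array([.53,.327])
print(p,(p[:,:2]-o)@u,(p[:,:2]-o)@v)
c=r.capture("side"); im=c["color"]
cv2.imwrite("pics/side11.png",cv2.resize(im[180:310,100:280],None,fx=4.4,fy=4.4,interpolation=cv2.INTER_CUBIC))
cv2.imwrite("pics/k.png",cv2.resize(r.capture("top")["color"][195:265,85:180],None,fx=8,fy=8,interpolation=cv2.INTER_CUBIC))
E
```

```text
[[0.60962029 0.45652517 0.284     ]
 [0.40219306 0.40530242 0.284     ]
 [0.48974818 0.43071219 0.284     ]] [ 0.1085902  -0.10506746 -0.01396592] [0.10641583 0.1068958  0.11036929]
```

View pics/side11.png

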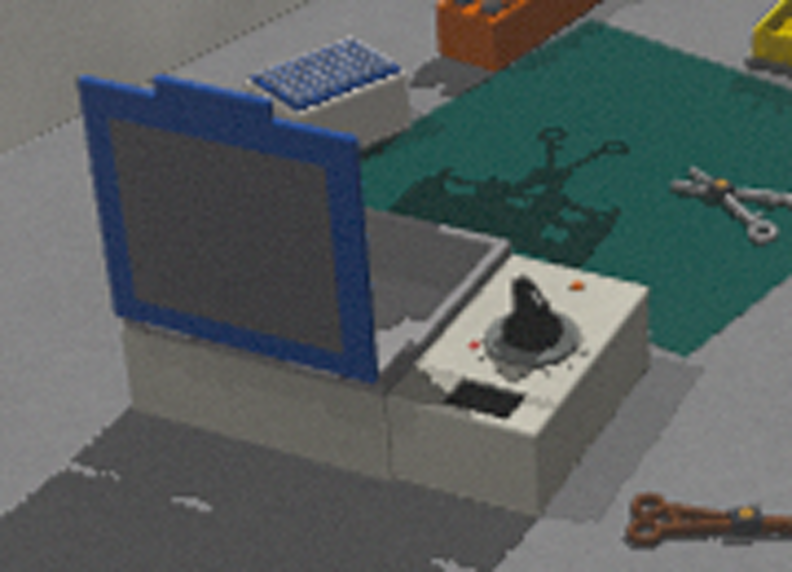

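View pics/k.png

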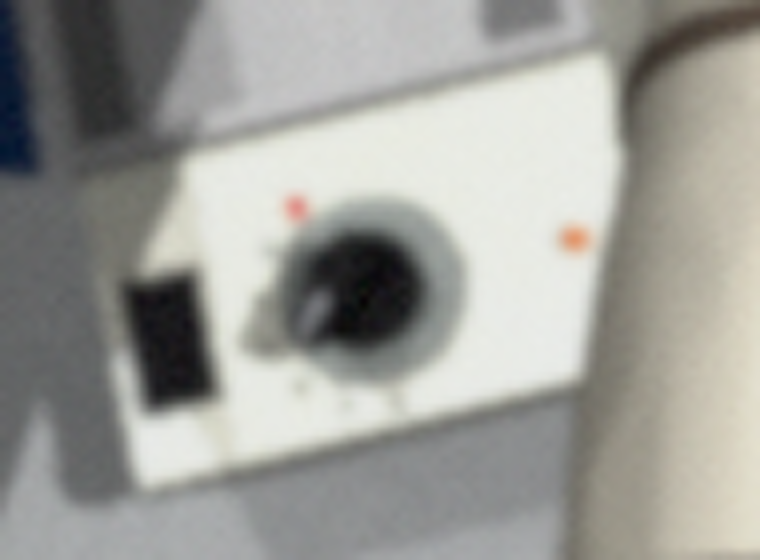

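Emit:
move_arm:
  series:
    - [[-0.9,5.1,0,0,0,0,-1],[-0.9,5.1,0,0,0,0,-1],[-0.9,5.1,0,0,0,0,-1],[-0.9,5.1,0,0,0,0,-1],[-0.9,5.1,0,0,0,0,-1],[-0.9,5.1,0,0,0,0,-1],[-0.9,5.1,0,0,0,0,-1],[-0.9,5.0,0,0,0,0,-1],[-1,5,0,0,0,0,-1],[-1,5,0,0,0,0,-1],[0,0,0,0,0,0,-1],[0,0,0,0,0,0,-1]]

```text
time_s: 27.72
tcp_pos: [0.5758, 0.3489, 0.2092]
ee_rot: [[-0.971, -0.239, -0.001], [-0.239, 0.971, -0.001], [0.001, -0.001, -1.0]]
wrist_force: [-0.7, 0.1, -0.9]
gripper_width: 0.183
```

```bash
python3 plan.py .573 .350 .038 194; python3 - <<'E'
from det import *
c=r.capture("top")
cv2.imwrite("pics/top12.png",cv2.resize(c["color"][90:270,0:260],None,fx=3,fy=3,interpolation=cv2.INTER_CUBIC))
E
```

```text
t 27.73 p [0.5758 0.3489 0.2092] phi -166.1 tilt [-0.001 -0.001] q6 -31.1 F [-0.7  0.1 -0.9] g 0.183
shift cm [ 0.25  0.18 17.12] wz -0.1 rows 3.0
after turn shift [ 0.25  0.18 17.12]
```

View pics/top12.png

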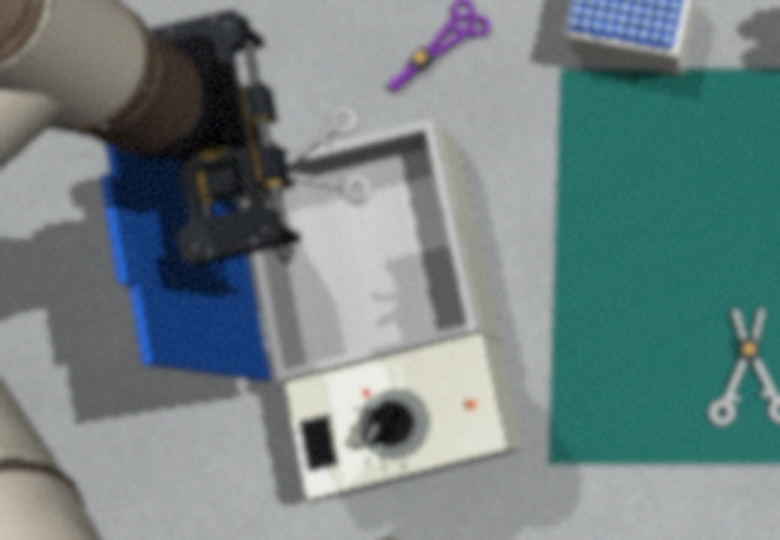

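Emit:
move_arm:
  series:
    - [[0.7,0.2,4,0,0,0,-1],[0,0,4,0,0,0,-1],[0,0,4,0,0,0,-1],[0,0,2,0,0,0,-1],[0,0,0,0,0,0,-1],[0,0,0,0,0,0,-1]]

```text
time_s: 28.52
tcp_pos: [0.5699, 0.3492, 0.0712]
ee_rot: [[-0.971, -0.239, 0.002], [-0.239, 0.971, 0.001], [-0.002, 0.001, -1.0]]
wrist_force: [-0.4, -0.0, -0.6]
gripper_width: 0.186
```

```bash
python3 plan.py .568 .349 .038 194; python3 - <<'E'
from det import *
c=r.capture("top")
cv2.imwrite("pics/top13.png",cv2.resize(c["color"][90:270,0:260],None,fx=3,fy=3,interpolation=cv2.INTER_CUBIC))
E
```

```text
t 28.52 p [0.5699 0.3492 0.0712] phi -166.2 tilt [0.002 0.001] q6 -31.5 F [-0.4 -0.  -0.6] g 0.186
shift cm [0.19 0.03 3.32] wz -0.2 rows 1.0
after turn shift [0.19 0.03 3.32]
```

View pics/top13.png

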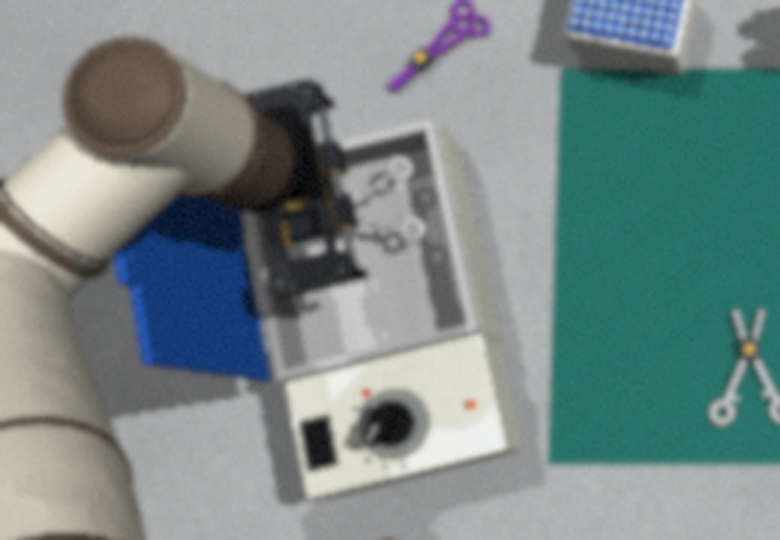

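Emit:
move_arm:
  series:
    - [[0.2,0,1.5,0,0,0,-1],[0,0,1.6,0,0,0,-1],[0,0,0,0,0,0,-1],[0,0,0,0,0,0,-0.4],[0,0,0,0,0,0,-0.3],[0,0,0,0,0,0,-0.3],[0,0,-3,0,0,0,-0.3],[0,0,-5,0,0,0,-0.3],[0,0,-5,0,0,0,-0.3],[0,0,-5,0,0,0,0],[0,0,0,0,0,0,0],[0,0,0,0,0,0,0]]

```text
time_s: 30.08
tcp_pos: [0.5663, 0.3486, 0.2179]
ee_rot: [[-0.971, -0.24, -0.001], [-0.24, 0.971, -0.0], [0.001, 0.0, -1.0]]
wrist_force: [0.2, -0.6, -0.1]
gripper_width: 0.492
```

```bash
python3 - <<'E'
from det import *
from plan import plan
plan(.442,-.049,.16,93.3)
c=r.capture("top")
for o in forceps(c): print(np.round(o[0],1),np.round(o[1],3),o[2],o[3],o[4])
cv2.imwrite("pics/top14.png",cv2.resize(c["color"][90:270,0:260],None,fx=3,fy=3,interpolation=cv2.INTER_CUBIC))
E
```

```text
t 30.07 p [0.5663 0.3486 0.2179] phi -166.1 tilt [-0.001 -0.   ] q6 -31.6 F [ 0.2 -0.6 -0.1] g 0.492
shift cm [ 21.61 -35.62   5.79] wz 100.6 rows 7.0
after turn shift [-38.98 -14.7    5.79]
[249.2 205.8] [ 0.442 -0.049  0.014] 3.3613112691553817 431 0.0893094807516995
```

View pics/top14.png

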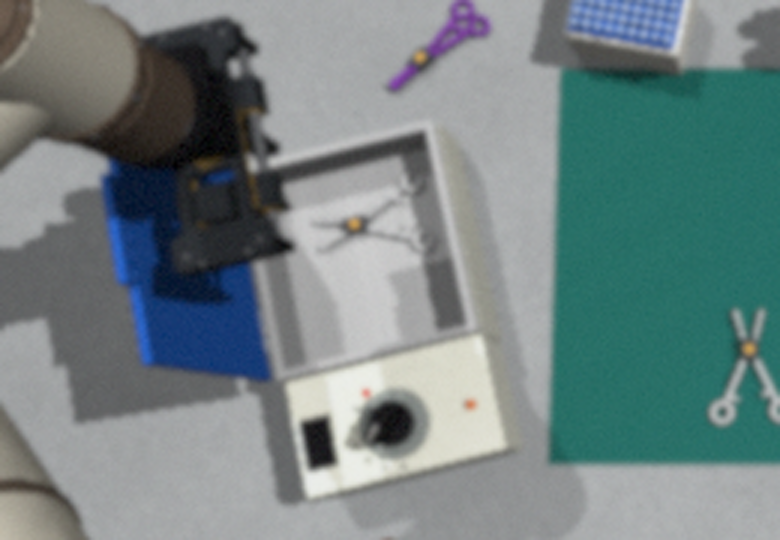

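Emit:
move_arm:
  series:
    - [[2.7,-4.45,0,0,0,0,0],[2.7,-4.45,0,0,0,0,0],[2.7,-4.45,0,0,0,0,0],[2.7,-4.45,0,0,0,0,0],[2.7,-4.45,0,0,0,0,0],[2.7,-4.45,0,0,0,0,0],[2.7,-4.45,0,0,0,0,0],[2.7,-4.45,0,0,0,0,0],[0,0,0,0,0,10,0],[0,0,0,0,0,10,0],[0,0,0,0,0,10,0],[0,0,0,0,0,10,0]]

```text
time_s: 31.62
tcp_pos: [0.4417, -0.0488, 0.217]
ee_rot: [[-0.895, 0.445, -0.004], [0.445, 0.895, -0.001], [0.003, -0.002, -1.0]]
wrist_force: [-0.7, -0.7, 0.3]
gripper_width: 0.502
```

Emit:
move_arm:
  series:
    - [[0,0,1,0,0,10,0],[0,0,1,0,0,10,0],[0,0,1,0,0,10,0],[0,0,1,0,0,10,0],[0,0,1,0,0,10,0],[0,0,1,0,0,10.6,0],[0,0,0,0,0,0,0],[0,0,0,0,0,0,0]]

```text
time_s: 32.62
tcp_pos: [0.4426, -0.0486, 0.1582]
ee_rot: [[-0.06, 0.998, -0.001], [0.998, 0.06, -0.0], [-0.0, -0.001, -1.0]]
wrist_force: [0.0, -0.4, 0.7]
gripper_width: 0.498
```

```bash
python3 - <<'E'
from det import *
from plan import plan
plan(.442,-.049,.005,93.3)
c=r.capture("top")
for o in forceps(c): print(np.round(o[0],1),np.round(o[1],3),o[2],o[3],o[4])
cv2.imwrite("pics/top15.png",cv2.resize(c["color"][90:270,0:260],None,fx=3,fy=3,interpolation=cv2.INTER_CUBIC))
E
```

```text
t 32.62 p [ 0.4426 -0.0486  0.1582] phi 93.5 tilt [-0.001 -0.   ] q6 -101.3 F [ 0.  -0.4  0.7] g 0.498
shift cm [-0.03 -0.06 15.32] wz 0.2 rows 3.0
after turn shift [-0.03 -0.06 15.32]
```

View pics/top15.png

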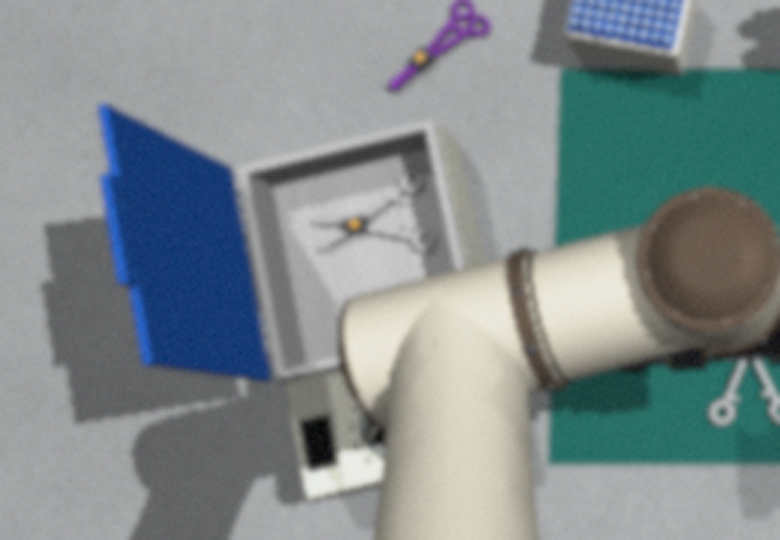

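Emit:
move_arm:
  series:
    - [[0,-0.1,5,0,0,0,0],[0,0,5,0,0,0,0],[0,0,3.3,0,0,0,0],[0,0,2,0,0,0,0],[0,0,0,0,0,0,0],[0,0,0,0,0,0,-0.5],[0,0,0,0,0,0,-1],[0,0,0,0,0,0,-1],[0,0,0,0,0,0,-1],[0,0,0,0,0,0,-1]]

```text
time_s: 33.92
tcp_pos: [0.4422, -0.0485, 0.0061]
ee_rot: [[-0.058, 0.998, 0.001], [0.998, 0.058, 0.0], [0.0, 0.001, -1.0]]
wrist_force: [-0.2, -0.0, 5.2]
gripper_width: 0.178
```

Emit:
move_arm:
  series:
    - [[0,0,-3,0,0,0,-1],[0,0,-6,0,0,0,-1],[0,0,-6,0,0,-9.9,-1],[0,0,-5.5,0,0,-10,-1],[0,0,0,0,0,-10,-1],[0,0,0,0,0,-10,-1],[0,0,0,0,0,-10,-1],[0,0,0,0,0,-10,-1],[0,0,0,0,0,-10,-1],[0,0,0,0,0,-10,-1],[0,0,0,0,0,-10,-1],[0,0,0,0,0,-10.5,-1]]

```text
time_s: 35.42
tcp_pos: [0.4411, -0.0486, 0.2099]
ee_rot: [[-0.97, -0.242, -0.001], [-0.242, 0.97, 0.0], [0.001, 0.001, -1.0]]
wrist_force: [0.9, -0.4, -1.1]
gripper_width: 0.178
```

```bash
python3 - <<'E'
from det import *
from plan import plan
c=r.capture("side")
cv2.imwrite("pics/side16.png",cv2.resize(c["color"][100:310,80:330],None,fx=2.8,fy=2.8,interpolation=cv2.INTER_CUBIC))
c=r.capture("top")
plan(.488,.329,.2,194)
a=np.radians(14);u=np.array([np.cos(a),np.sin(a)]); v=np.array([-u[1],u[0]]);o=np.array([.53,.327])
for x in forceps(c,(80,130,170,220)): 
    p=ray(c,x[0],.045)[0,:2]; print(x[0],p,(p-o)@u,(p-o)@v)
print(o-.045*u+.012*v)
E
```

```text
t 35.52 p [ 0.4412 -0.0486  0.2101] phi -166.3 tilt [-0.001  0.   ] q6 -1.1 F [ 0.2 -0.1 -0.4] g 0.176
shift cm [-13.47  35.58   1.01] wz -0.3 rows 7.0
after turn shift [-13.67  35.5    1.01]
[np.float64(117.67555555555556), np.float64(164.21777777777777)] [0.5651567  0.34987365] 0.039646034438477064 0.013689028698855337
[0.48343363 0.32775706]
```

View pics/side16.png

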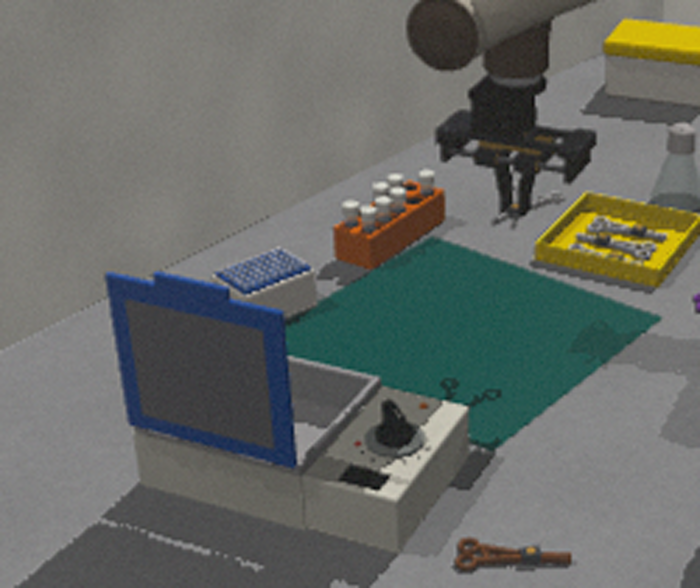

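Emit:
move_arm:
  series:
    - [[-1.8,5.1,0,0,0,0,-1],[-1.8,5.1,0,0,0,0,-1],[-1.8,5.1,0,0,0,0,-1],[-1.9,5.1,0,0,0,0,-1],[-1.9,5.1,0,0,0,0,-1],[-1.9,5,0,0,0,0,-1],[-1.9,5,0,0,0,0,-1],[0,0,0,0,0,0,-1],[0,0,0,0,0,0,-1]]

```text
time_s: 36.65
tcp_pos: [0.4834, 0.3265, 0.2097]
ee_rot: [[-0.972, -0.235, -0.002], [-0.235, 0.972, -0.001], [0.002, -0.001, -1.0]]
wrist_force: [-0.2, -0.1, -0.8]
gripper_width: 0.178
```

```bash
python3 plan.py .4825 .3275 .045 194
```

```text
t 36.65 p [0.4834 0.3265 0.2097] phi -166.4 tilt [-0.002 -0.001] q6 -36.3 F [-0.2 -0.1 -0.8] g 0.178
shift cm [ 0.06  0.11 16.47] wz -0.4 rows 3.0
after turn shift [ 0.06  0.11 16.47]
```

Emit:
move_arm:
  series:
    - [[0,0.1,4,0,0,0,-1],[0,0,4,0,0,0,-1],[0,0,3,0,0,0,-1],[0,0,1,0,0,0,-1],[0,0,0,0,0,0,-1],[0,0,0,0,0,0,-1]]

```text
time_s: 37.4
tcp_pos: [0.4846, 0.3285, 0.0922]
ee_rot: [[-0.972, -0.236, 0.002], [-0.236, 0.972, 0.002], [-0.003, 0.002, -1.0]]
wrist_force: [0.0, 0.3, -0.4]
gripper_width: 0.178
```

```bash
python3 plan.py .4825 .3275 .045 194; python3 - <<'E'
from det import *
c=r.capture("top")
cv2.imwrite("pics/top17.png",cv2.resize(c["color"][90:270,0:260],None,fx=3,fy=3,interpolation=cv2.INTER_CUBIC))
c=r.capture("side")
cv2.imwrite("pics/side17.png",cv2.resize(c["color"][150:310,80:280],None,fx=3.8,fy=3.8,interpolation=cv2.INTER_CUBIC))
E
```

```text
t 37.4 p [0.4846 0.3285 0.0922] phi -166.3 tilt [0.002 0.002] q6 -36.3 F [ 0.   0.3 -0.4] g 0.178
shift cm [ 0.23 -0.05  4.72] wz -0.3 rows 1.0
after turn shift [ 0.23 -0.05  4.72]
```

View pics/top17.png

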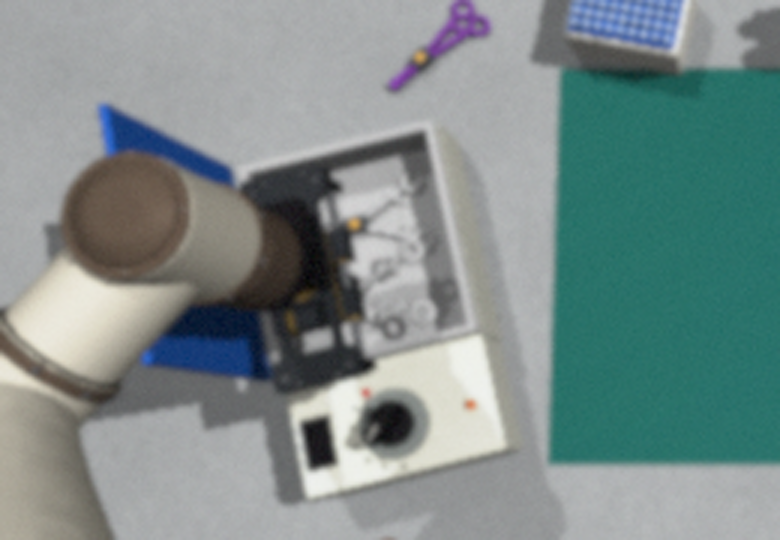

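View pics/side17.png

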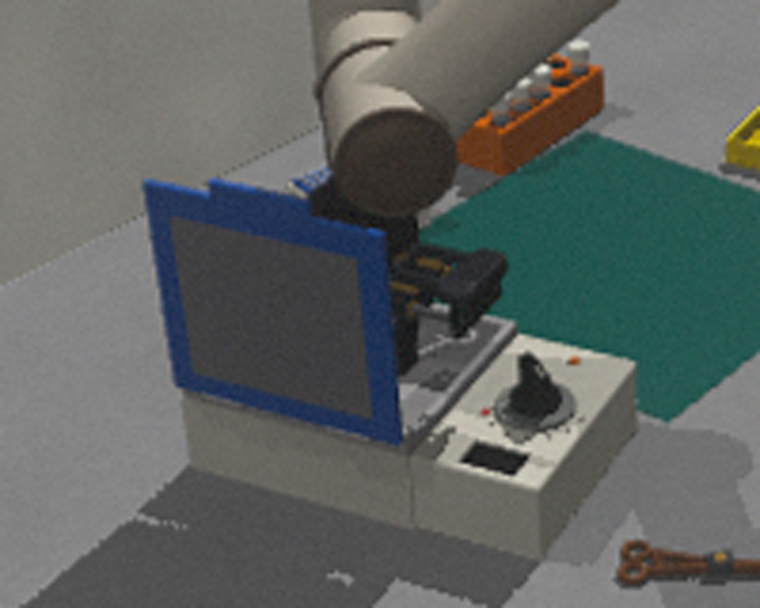

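```bash
python3 - <<'E'
from det import *
ct=r.capture("top"); cs=r.capture("side")
for H in(.25,.3,.35,.4,.45,.5): print(H, ray(ct,[[5,198],[43,160]],H)[:,:2].round(3).tolist(), ray(cs,[[184,193]],H)[:,:2].round(3).tolist())
cv2.imwrite("pics/t18.png",ct["color"]);cv2.imwrite("pics/s18.png",cs["color"])
print(r.sense()["joints"].round(1))
E
```

```text
0.25 [[0.437, 0.537], [0.531, 0.451]] [[0.52, 0.275]]
0.3 [[0.431, 0.501], [0.52, 0.42]] [[0.452, 0.341]]
0.35 [[0.425, 0.464], [0.508, 0.389]] [[0.383, 0.406]]
0.4 [[0.419, 0.428], [0.497, 0.357]] [[0.315, 0.471]]
0.45 [[0.412, 0.392], [0.485, 0.326]] [[0.247, 0.536]]
0.5 [[0.406, 0.356], [0.474, 0.295]] [[0.178, 0.601]]
[ 50.   25.3 -15.2   0.  -49.5 -36.3]
```

View pics/t18.png

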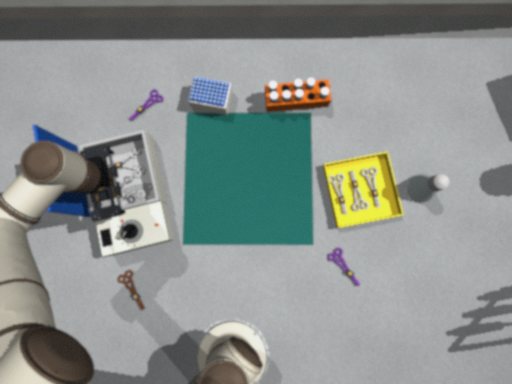

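View pics/s18.png

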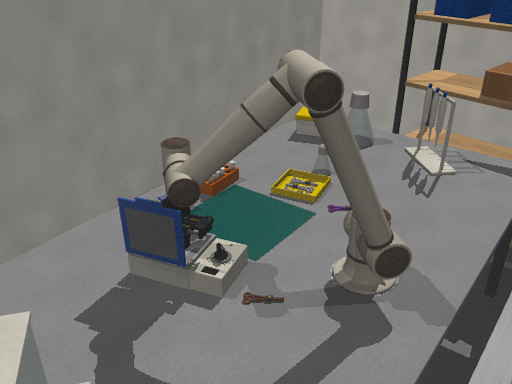

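```bash
python3 - <<'E'
from det import *
cs=r.capture("side")
for H in(.4,.45,.5,.52,.54,.56): print(H, ray(cs,[[277,225],[277,190],[277,195]],H)[:,:2].round(3).tolist())
print('now')
for H in(.33,.35,.36,.37,.38,.4): print(H, ray(cs,[[184,193],[184,208]],H)[:,:2].round(3).tolist())
E
```

```text
0.4 [[0.037, 0.455], [0.135, 0.315], [0.119, 0.337]]
0.45 [[-0.008, 0.521], [0.081, 0.393], [0.067, 0.413]]
0.5 [[-0.053, 0.588], [0.028, 0.471], [0.015, 0.49]]
0.52 [[-0.072, 0.614], [0.007, 0.502], [-0.006, 0.52]]
0.54 [[-0.09, 0.641], [-0.015, 0.534], [-0.027, 0.551]]
0.56 [[-0.108, 0.668], [-0.036, 0.565], [-0.047, 0.581]]
now
0.33 [[0.411, 0.38], [0.35, 0.441]]
0.35 [[0.383, 0.406], [0.325, 0.466]]
0.36 [[0.37, 0.419], [0.312, 0.478]]
0.37 [[0.356, 0.432], [0.299, 0.49]]
0.38 [[0.342, 0.445], [0.287, 0.502]]
0.4 [[0.315, 0.471], [0.261, 0.526]]
```

```bash
python3 - <<'E'
from det import *
im=cv2.imread("pics/side0.png")
cv2.imwrite("pics/s0z.png",cv2.resize(im[130:320,120:320],None,fx=3.5,fy=3.5,interpolation=cv2.INTER_CUBIC))
im=cv2.imread("pics/s18.png")
cv2.imwrite("pics/s18z.png",cv2.resize(im[120:290,100:260],None,fx=3.5,fy=3.5,interpolation=cv2.INTER_CUBIC))
E
```

```text
(no output)
```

View pics/s0z.png

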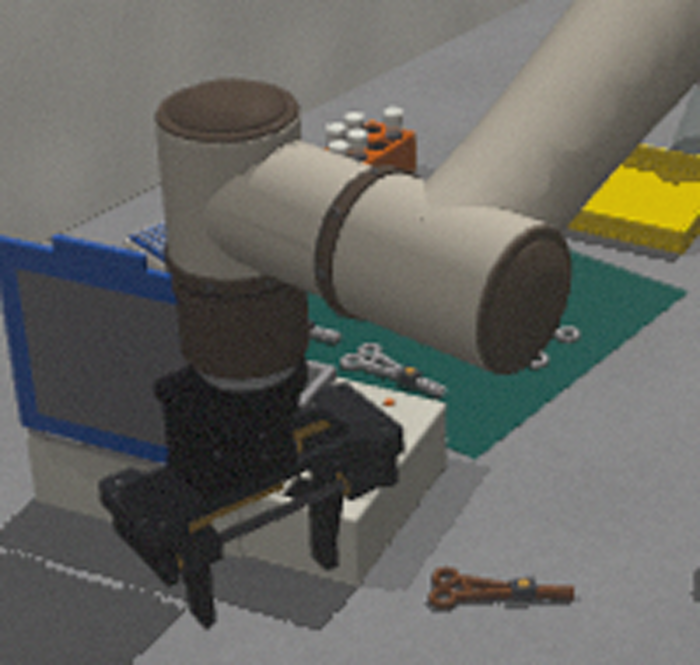

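View pics/s18z.png

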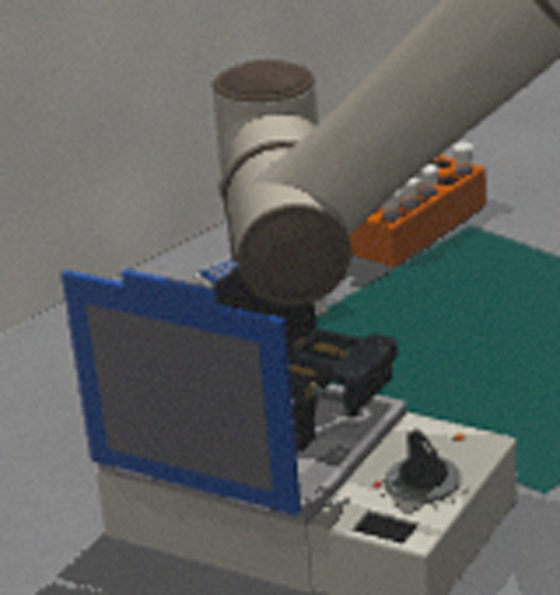

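Emit:
move_arm:
  series:
    - [[0.15,0,1,0,0,0,-1],[0,0,1,0,0,0,-1],[0,0,1,0,0,0,-1],[0,0,0,0,0,0,-1]]

```text
time_s: 38.15
tcp_pos: [0.4816, 0.327, 0.059]
ee_rot: [[-0.972, -0.237, -0.002], [-0.237, 0.972, -0.002], [0.003, -0.002, -1.0]]
wrist_force: [0.2, 0.7, 0.2]
gripper_width: 0.182
```

```bash
python3 plan.py .4825 .3275 .045 194; python3 - <<'E'
from det import *
c=r.capture("side")
cv2.imwrite("pics/side19.png",cv2.resize(c["color"][150:290,100:260],None,fx=4.5,fy=4.,interpolation=cv2.INTER_CUBIC))
E
```

```text
t 38.15 p [0.4816 0.327  0.059 ] phi -166.3 tilt [-0.002 -0.002] q6 -36.4 F [0.2 0.7 0.2] g 0.182
shift cm [-0.1   0.03  1.4 ] wz -0.3 rows 1.0
after turn shift [-0.1   0.03  1.4 ]
```

View pics/side19.png

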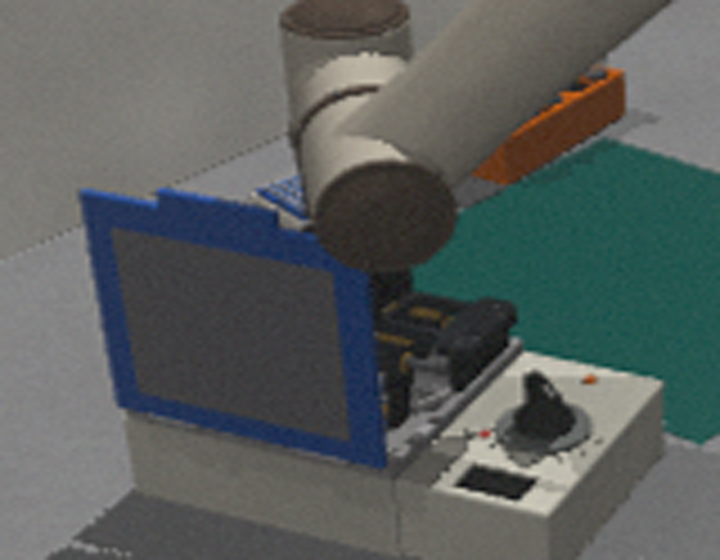

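Emit:
move_arm:
  series:
    - [[0,0,0,0,0,0,-1],[0,0,0,0,0,0,-0.5],[0,0,0,0,0,0,-0.4],[0,0,0,0,0,0,-0.3],[0,0,0,0,0,0,-0.3],[0,0,-3,0,0,0,-0.3],[0,0,-5,0,0,0,-0.3],[0,0,-5,0,0,0,0],[0,0,0,0,0,0,0]]

```text
time_s: 39.33
tcp_pos: [0.4843, 0.3296, 0.1957]
ee_rot: [[-0.971, -0.237, 0.008], [-0.237, 0.971, 0.007], [-0.009, 0.005, -1.0]]
wrist_force: [0.2, 1.0, -0.9]
gripper_width: 0.471
```

```bash
python3 - <<'E'
from det import *
from plan import plan
plan(.4825, .3275, .2, 194)
c=r.capture("top")
cv2.imwrite("pics/top20.png",cv2.resize(c["color"][90:270,0:260],None,fx=3,fy=3,interpolation=cv2.INTER_CUBIC))
E
```

```text
t 39.33 p [0.4843 0.3296 0.1957] phi -166.3 tilt [0.008 0.007] q6 -36.4 F [ 0.2  1.  -0.9] g 0.471
shift cm [ 0.23 -0.16 -0.43] wz -0.3 rows 1.0
after turn shift [ 0.23 -0.16 -0.43]
```

View pics/top20.png

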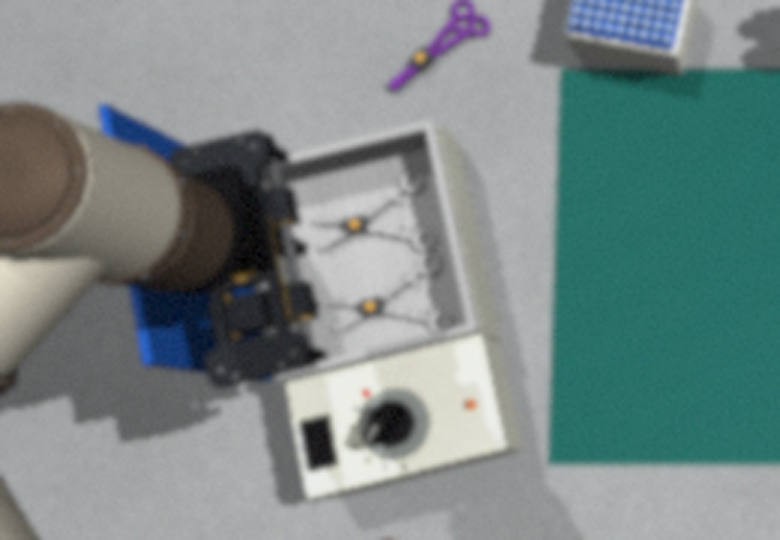

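Emit:
move_arm:
  series:
    - [[0,0,-5.5,0,0,0,-1],[0,0,-5.5,0,0,0,-1],[0,0,-5.5,0,0,0,-1],[-1.4,4.5,0,0,0,0,-1],[-1.5,4.6,0,0,0,0,-1],[-1.5,4.6,0,0,0,0,-1],[0,0,0,0,0,0,-1],[0,0,0,0,0,0,-1]]

```text
time_s: 40.38
tcp_pos: [0.4924, 0.4709, 0.3538]
ee_rot: [[-0.972, -0.237, -0.002], [-0.237, 0.972, -0.003], [0.002, -0.002, -1.0]]
wrist_force: [0.8, -0.4, -0.0]
gripper_width: 0.008
```

```bash
cat > w.py <<'E'
from det import *
a=np.radians(14);U=np.array([np.cos(a),np.sin(a)]); V=np.array([-U[1],U[0]]);O=np.array([.53,.327])
def st():
    s=r.sense();p=s["tcp_pos"];d=p[:2]-O;R=s["ee_rot"]
    print("t",round(s["time_s"],2),"u,v,z",(d@U).round(4),(d@V).round(4),p[2].round(4),"phi",np.degrees(np.arctan2(R[1,0],R[0,0])).round(1),"tilt",R[:2,2].round(3),"F",s["wrist_force"].round(1),"q",s["joints"].round(0),"g",round(s["gripper_width"],3))
E
python3 - <<'E'
from w import *
st()
c=r.capture("side")
cv2.imwrite("pics/side21.png",cv2.resize(c["color"][90:290,60:310],None,fx=3,fy=3.,interpolation=cv2.INTER_CUBIC))
E
```

```text
t 40.38 u,v,z -0.0017 0.1488 0.3538 phi -166.3 tilt [-0.002 -0.003] F [ 0.8 -0.4 -0. ] q [ 57.  25.  24.  -0. -89. -44.] g 0.008
```

View pics/side21.png

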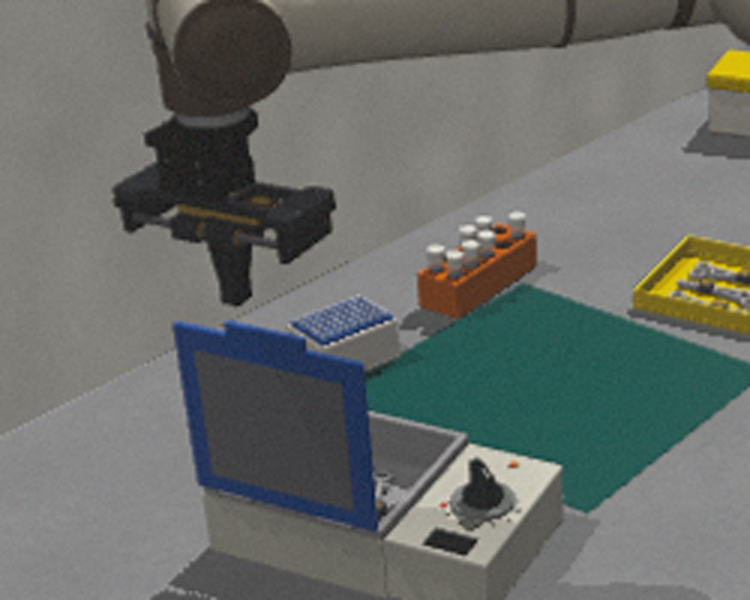

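Emit:
move_arm:
  series:
    - [[0,0,5,0,0,0,-1],[0,0,4.9,0,0,0,-1],[0,0,0,0,0,0,-1],[0,-2,0,0,0,0,-1],[0,-2.1,0,0,0,0,-1],[0,-2.2,0.2,0,0,0,-1],[0,-2.2,0.3,0,0,0,-1],[0,0,0,0,0,0,-1]]

```text
time_s: 41.42
tcp_pos: [0.5129, 0.3859, 0.2517]
ee_rot: [[-0.972, -0.234, -0.001], [-0.234, 0.972, -0.002], [0.002, -0.001, -1.0]]
wrist_force: [0.1, 0.6, 0.8]
gripper_width: 0.003
```

```bash
python3 - <<'E'
from w import *
st()
c=r.capture("side")
cv2.imwrite("pics/side22.png",cv2.resize(c["color"][90:290,60:310],None,fx=3,fy=3.,interpolation=cv2.INTER_CUBIC))
E
```

```text
t 41.42 u,v,z -0.0024 0.0613 0.2517 phi -166.4 tilt [-0.001 -0.002] F [0.1 0.6 0.8] q [ 51.  23.   6.   0. -73. -38.] g 0.003
```

View pics/side22.png

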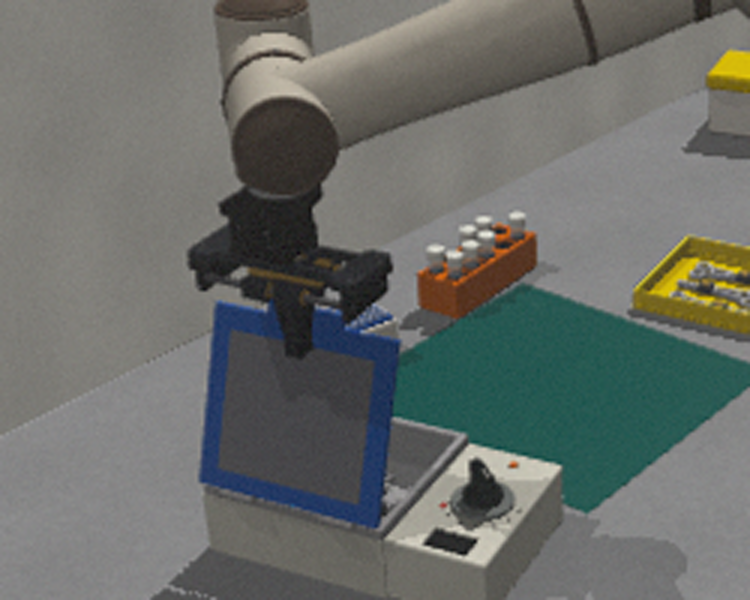

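Lid is following. Continue along the arc.

Emit:
move_arm:
  series:
    - [[0,-2.1,0.7,0,0,0,-1],[0,-2.1,0.9,0,0,0,-1],[0,-1.8,1.2,0,0,0,-1],[0,-1.8,1.4,0,0,0,-1],[0,-1.4,1.6,0,0,0,-1],[0,-1.4,1.9,0,0,0,-1],[0,-0.9,2,0,0,0,-1],[0,-0.9,2.05,0,0,0,-1],[0,0,0,0,0,0,-1]]

```text
time_s: 42.6
tcp_pos: [0.5409, 0.2655, 0.1317]
ee_rot: [[-0.972, -0.235, -0.005], [-0.235, 0.972, -0.004], [0.005, -0.003, -1.0]]
wrist_force: [-0.1, 0.2, -0.1]
gripper_width: 0.005
```

```bash
python3 - <<'E'
from w import *
st()
c=r.capture("side")
cv2.imwrite("pics/side23.png",cv2.resize(c["color"][90:290,60:310],None,fx=3,fy=3.,interpolation=cv2.INTER_CUBIC))
E
```

```text
t 42.6 u,v,z -0.0043 -0.0623 0.1317 phi -166.4 tilt [-0.005 -0.004] F [-0.1  0.2 -0.1] q [ 42.  24. -10.   0. -56. -28.] g 0.005
```

View pics/side23.png

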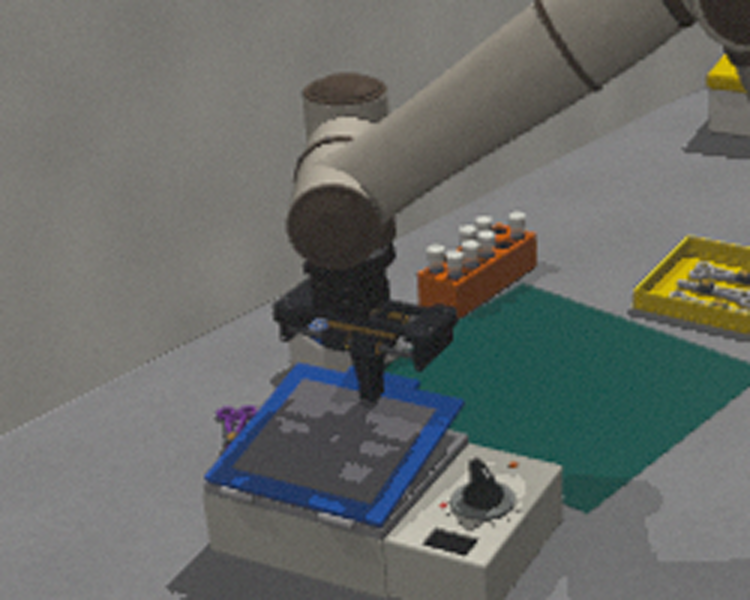

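Emit:
move_arm:
  series:
    - [[0,-0.3,1.5,0,0,0,-1],[0,-0.3,1.5,0,0,0,-1],[0,0,1.1,0,0,0,-1],[0,0,0.2,0,0,0,-1],[0,0,0,0,0,0,-1],[0,0,0,0,0,0,-1]]

```text
time_s: 43.4
tcp_pos: [0.5434, 0.262, 0.0942]
ee_rot: [[-0.971, -0.238, 0.001], [-0.238, 0.971, -0.001], [-0.0, -0.001, -1.0]]
wrist_force: [-5.9, -2.1, 18.4]
gripper_width: 0.005
```

```bash
python3 - <<'E'
from w import *
st()
c=r.capture("side")
cv2.imwrite("pics/side24.png",cv2.resize(c["color"][150:290,60:260],None,fx=4,fy=4.,interpolation=cv2.INTER_CUBIC))
E
```

```text
t 43.4 u,v,z -0.0028 -0.0663 0.0942 phi -166.2 tilt [ 0.001 -0.001] F [-5.9 -2.1 18.4] q [ 41.  27. -12.   0. -51. -27.] g 0.005
```

View pics/side24.png

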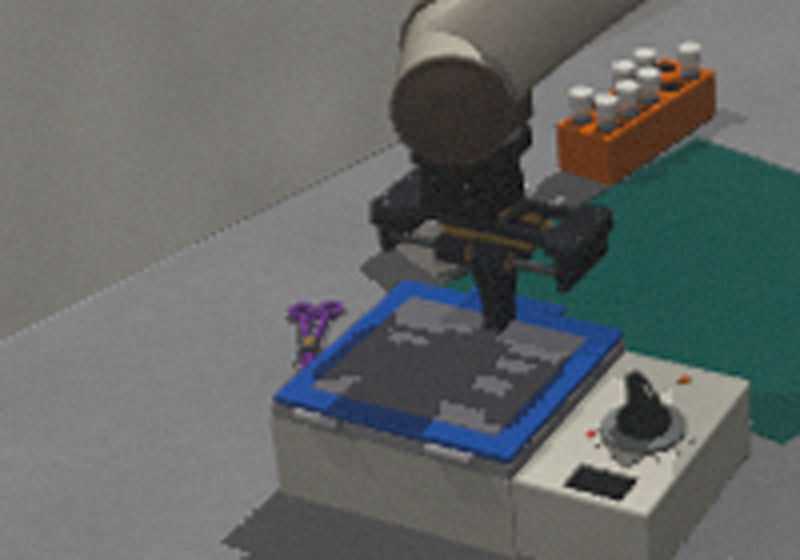

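Emit:
move_arm:
  series:
    - [[0,0,-3,0,0,0,-1],[0,0,-6,0,0,0,-1],[0,0,-6,0,0,0,-1],[1,-5.2,0,0,0,0,0],[1,-5.2,0,0,0,0,0],[1,-5.2,0,0,0,0,0],[1,-5.2,0,0,0,0,0],[1,-5.2,0,0,0,0,0],[1,-5.2,0,0,0,0,0],[1,-5.2,0,0,0,0,0],[1,-5,0,0,0,0,0],[0,0,0,0,0,0,0]]

```text
time_s: 44.95
tcp_pos: [0.563, -0.1616, 0.2395]
ee_rot: [[-0.973, -0.232, -0.003], [-0.232, 0.973, 0.0], [0.003, 0.001, -1.0]]
wrist_force: [-0.2, 0.2, 0.6]
gripper_width: 0.499
```

```bash
python3 - <<'E'
from w import *
st()
ct=r.capture("top"); cs=r.capture("side")
k=O-.175*U; print("knob",k, proj(ct,[[*k,.085],[*k,.119]]),proj(cs,[[*k,.085],[*k,.119]]))
cv2.imwrite("pics/t25.png",cv2.resize(ct["color"][200:260,90:170],None,fx=9,fy=9,interpolation=cv2.INTER_CUBIC))
cv2.imwrite("pics/s25.png",cv2.resize(cs["color"][225:290,180:260],None,fx=9,fy=9,interpolation=cv2.INTER_CUBIC))
cv2.imwrite("pics/t25f.png",ct["color"]); cv2.imwrite("pics/s25f.png",cs["color"])
E
```

```text
t 44.95 u,v,z -0.0862 -0.4821 0.2395 phi -166.6 tilt [-0.003  0.   ] F [-0.2  0.2  0.6] q [ -0.  18.  -4.  -0. -69.  14.] g 0.499
knob [0.36019825 0.28466367] [[130.88760371 231.71829768]
 [126.4105698  231.36083936]] [[222.00712216 254.41514112]
 [221.64781619 245.48492383]]
```

View pics/t25.png

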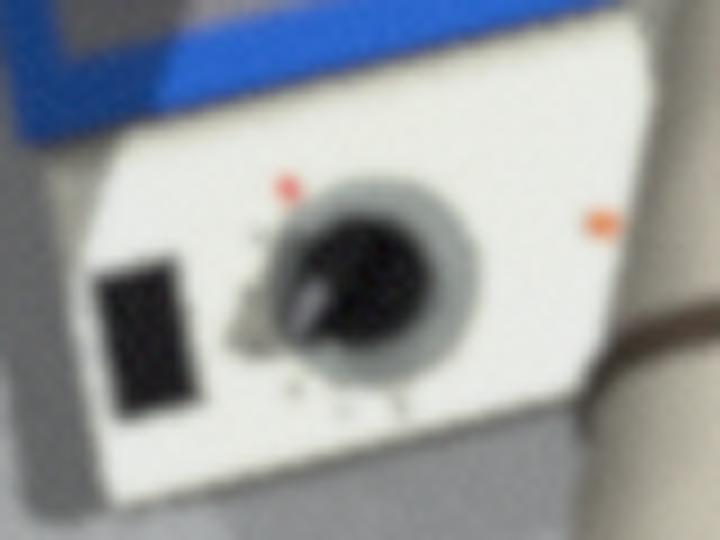

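View pics/s25.png

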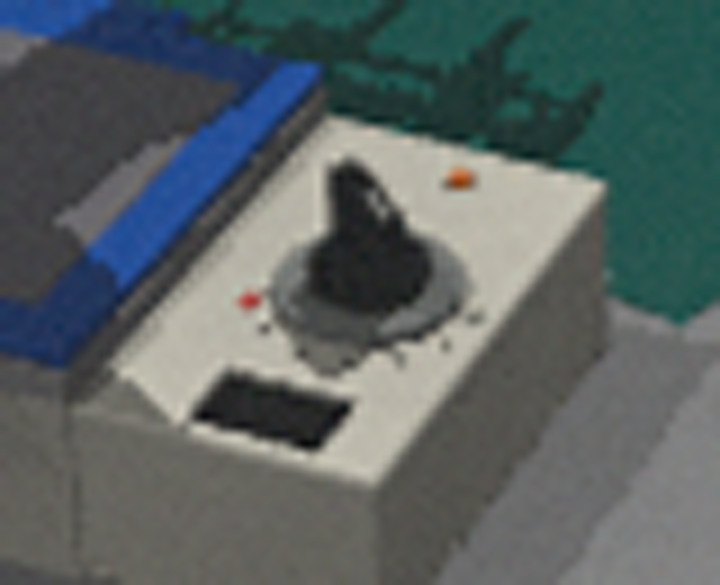

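View pics/t25f.png

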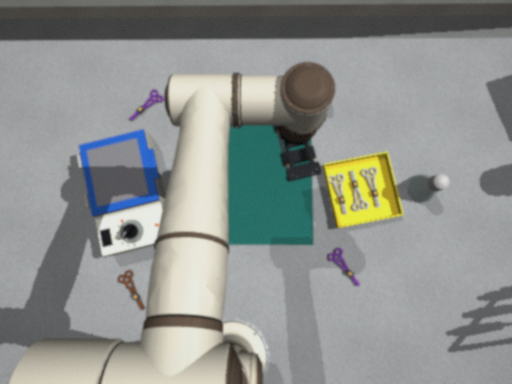

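```bash
python3 - <<'E'
from w import *
ct=r.capture("top"); cs=r.capture("side")
t=ray(ct,[[126.1,231.1],[123.1,236.1]],.119)[:,:2]; s=ray(cs,[[370/9+180,185/9+225],[402/9+180,225/9+225]],.119)[:,:2]
red=ray(ct,[[289/9+90,188/9+200]],.075)[0,:2]; rs=ray(cs,[[249/9+180,300/9+225]],.075)[0,:2]
k=O-.175*U
disc=ray(ct,[[378/9+90,282/9+200]],.083)[0,:2]
print(t,s,red,rs,"disc",disc,k)
ang=lambda d:np.degrees(np.arctan2(d[1],d[0]))
print(ang(t[1]-t[0]),ang(s[1]-s[0]),"red",ang(red-k),ang(rs-k))
# bright pixels on bar
for n,c,(x0,y0,x1,y1) in(("t",ct,(118,222,136,242)),("s",cs,(214,240,230,258))):
    print(c["color"][y0:y1,x0:x1].max(2))
E
```

```text
[[0.36091202 0.28556161]
 [0.34720143 0.29315158]] [[0.36128592 0.28597189]
 [0.3367138  0.29784218]] [0.39155537 0.31537871] [0.39201454 0.31757396] disc [0.36135447 0.28225865] [0.36019825 0.28466367]
151.03177766291432 154.21575799861162 red 44.40734917711888 45.96831080261353
[[234 231 228 222 210 192 183 174 163 156 148 147 151 149 153 154 156 157]
 [234 230 225 213 188 170 164 156 144 129 123 115 113 114 120 129 139 149]
 [228 226 215 192 166 151 146 135 116  92  77  69  72  72  78  95 112 132]
 [217 210 194 164 140 130 120 100  79  57  43  39  32  36  41  53  74  99]
 [205 192 169 135 112  98  85  64  46  37  32  29  27  22  26  23  47  69]
 [216 188 152 117  91  76  58  38  31  34  31  27  27  21  22  20  28  46]
 [221 189 142 106  87  65  43  37  33  32  32  23  25  16  17  19  19  36]
 [215 175 127 100  81  56  39  35  32  37  31  21  23  19  11  30  29  30]
 [199 156 116  93  78  55  53  49  40  35  31  22  17  18  17  23  28  31]
 [174 143 108  92  75  68  81  79  59  36  23  12  18  15  27  22  29  29]
 [148 131 107  89  78  91 108 102  67  34  21  13  20  26  20  28  25
[... 1188 characters left out ...]
 122 185 189 180 185 187 189]
 [185 189 122  52  32  40  39  65 126  76 119 181 185 182 183 186]
 [184 194 125  53  30  34  36  42  74  44  64 181 191 186 186 184]
 [187 197 125  46  38  37  39  36  32  36  44 123 174 189 190 185]
 [168 125  68  37  41  42  37  35  36  38  33  56  97 131 155 184]
 [103  57  32  33  37  41  36  35  37  36  41  34  38  83 120 142]
 [ 72  44  35  38  39  44  40  34  36  40  37  41  42  70 110 120]
 [ 58  36  44  42  37  37  39  43  44  39  43  40  41  51  97 114]
 [ 62  29  40  38  37  40  41  38  30  38  35  43  43  45  93 101]
 [ 58  41  40  36  36  40  33  35  39  39  35  41  37  74  97  98]
 [ 59  41  39  39  37  38  40  45  38  33  34  39  38  96 101 102]]
```

```bash
python3 plan.py .3605 .2845 .2 -118
```

```text
t 45.15 p [ 0.5636 -0.158   0.2405] phi -166.2 tilt [-0.001  0.   ] q6 13.6 F [-0.2  1.3 -0.4] g 0.502
shift cm [ 9.2  47.81  4.05] wz -48.2 rows 8.0
after turn shift [-29.53  38.7    4.05]
```

Emit:
move_arm:
  series:
    - [[1,5.3,0,0,0,0,0],[1,5.3,0,0,0,0,0],[1,5.3,0,0,0,0,0],[1,5.3,0,0,0,0,0],[1,5.3,0,0,0,0,0],[1,5.3,0,0,0,0,0],[1,5.3,0,0,0,0,0],[1.1,5.3,0,0,0,0,0],[1.1,5.4,0,0,0,0,0],[0,0,0,0,0,-10,0],[0,0,0,0,0,-10,0],[0,0,0,0,0,-10,0]]

```text
time_s: 46.65
tcp_pos: [0.36, 0.2848, 0.2411]
ee_rot: [[-0.717, -0.697, -0.0], [-0.697, 0.717, 0.0], [-0.0, 0.0, -1.0]]
wrist_force: [0.7, 0.2, 0.3]
gripper_width: 0.503
```

Emit:
move_arm:
  series:
    - [[0,0,0,0,0,-9,0],[0,0,0,0,0,-9.2,0],[0,0,0,0,0,0,0],[0,0,0,0,0,0,0]]

```text
time_s: 47.15
tcp_pos: [0.3607, 0.2841, 0.2411]
ee_rot: [[-0.472, -0.882, 0.0], [-0.882, 0.472, 0.0], [-0.0, 0.0, -1.0]]
wrist_force: [0.1, -0.2, -0.5]
gripper_width: 0.499
```

```bash
python3 plan.py .3605 .2845 .095 -118
```

```text
t 47.15 p [0.3607 0.2841 0.2411] phi -118.2 tilt [0. 0.] q6 3.3 F [ 0.1 -0.2 -0.5] g 0.499
shift cm [-0.02  0.04 14.61] wz -0.2 rows 3.0
after turn shift [-0.02  0.04 14.61]
```

Emit:
move_arm:
  series:
    - [[0,0,4,0,0,0,0],[0,0,4,0,0,0,0],[0,0,3,0,0,0,0],[0,0,2,0,0,0,0],[0,0,1.4,0,0,0,0],[0,0,0,0,0,0,0]]

```text
time_s: 47.9
tcp_pos: [0.3607, 0.2833, 0.0962]
ee_rot: [[-0.472, -0.882, -0.001], [-0.882, 0.472, -0.002], [0.003, 0.0, -1.0]]
wrist_force: [-0.9, -0.8, 0.5]
gripper_width: 0.5
```

```bash
python3 plan.py .3605 .2845 .095 -118;  python3 - <<'E'
from w import *
c=r.capture("side")
cv2.imwrite("pics/side26.png",cv2.resize(c["color"][180:290,150:270],None,fx=6,fy=5.4,interpolation=cv2.INTER_CUBIC))
E
```

```text
t 47.9 p [0.3607 0.2833 0.0962] phi -118.2 tilt [-0.001 -0.002] q6 3.3 F [-0.9 -0.8  0.5] g 0.5
shift cm [-0.1   0.07  0.12] wz -0.2 rows 1.0
after turn shift [-0.1   0.07  0.12]
```

View pics/side26.png

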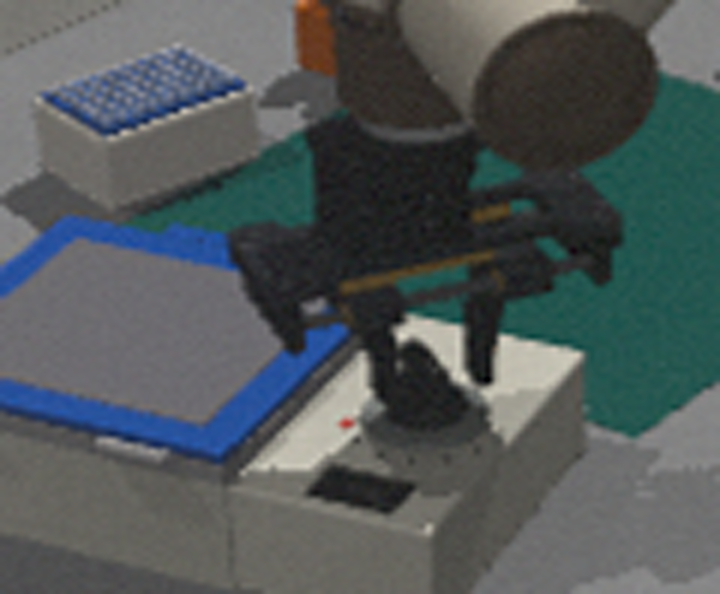

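Fingers straddle the bar. Close, then turn clockwise.

Emit:
move_arm:
  series:
    - [[0,0,0,0,0,0,-0.5],[0,0,0,0,0,0,-1],[0,0,0,0,0,0,-1],[0,0,0,0,0,0,-1],[0,0,0,0,0,0,-1]]

```text
time_s: 48.58
tcp_pos: [0.3628, 0.2866, 0.0978]
ee_rot: [[-0.471, -0.882, 0.004], [-0.882, 0.471, 0.006], [-0.007, -0.001, -1.0]]
wrist_force: [3.4, 4.4, -3.2]
gripper_width: 0.156
```

```bash
python3 plan.py .3605 .2845 .095 -118; python3 -c "
from station import r;print(r.sense()['moment'])"
```

```text
t 48.58 p [0.3628 0.2866 0.0978] phi -118.1 tilt [0.004 0.006] q6 3.4 F [ 3.4  4.4 -3.2] g 0.156
shift cm [0.29 0.11 0.28] wz -0.1 rows 1.0
after turn shift [0.29 0.11 0.28]
[ 1.30010354 -0.73347428 -0.02326978]
```

Emit:
move_arm:
  series:
    - [[-0.3,0,0,0,0,0,-1],[0,0,0,0,0,8,-1],[0,0,0,0,0,9,-1],[0,0,0,0,0,9,-1],[0,0,0,0,0,9,-1],[0,0,0,0,0,9,-1],[0,0,0,0,0,9,-1],[0,0,0,0,0,9,-1],[0,0,0,0,0,9,-1],[0,0,0,0,0,9,-1],[0,0,0,0,0,9,-1],[0,0,0,0,0,0,-1]]

```text
time_s: 50.08
tcp_pos: [0.3641, 0.2872, 0.0977]
ee_rot: [[-0.89, 0.456, 0.003], [0.456, 0.89, 0.002], [-0.002, 0.003, -1.0]]
wrist_force: [5.8, -0.5, 0.3]
gripper_width: 0.163
```

```bash
python3 plan.py .3605 .2845 .095 -225; python3 -c "
from station import r;print(r.sense()['moment'],r.sense()['effort'])"
```

```text
t 50.08 p [0.3641 0.2872 0.0977] phi 152.9 tilt [0.003 0.002] q6 -85.7 F [ 5.8 -0.5  0.3] g 0.163
shift cm [ 0.2  -0.41  0.27] wz 17.9 rows 1.0
after turn shift [ 0.07 -0.45  0.27]
[ 0.03081664 -1.61808582 -0.07480053] [  1.59587067 -27.33095348  12.31063664   1.90875515  -0.84878158
  -0.14129659]
```

Emit:
move_arm:
  series:
    - [[0,0,0,0,0,5,-1],[0,0,0,0,0,5,-1],[0,0,0,0,0,5,-1],[0,0,0,0,0,0,-1]]

```text
time_s: 50.58
tcp_pos: [0.3644, 0.287, 0.0978]
ee_rot: [[-0.742, 0.67, 0.003], [0.67, 0.742, 0.001], [-0.001, 0.003, -1.0]]
wrist_force: [6.1, -0.1, -0.5]
gripper_width: 0.159
```

```bash
python3 plan.py .3605 .2845 .095 -225; python3 -c "
from station import r;print(r.sense()['moment'],r.sense()['effort'])"
```

```text
t 50.58 p [0.3644 0.287  0.0978] phi 137.9 tilt [0.003 0.001] q6 -100.7 F [ 6.1 -0.1 -0.5] g 0.159
shift cm [ 0.12 -0.45  0.28] wz 2.9 rows 1.0
after turn shift [ 0.09 -0.45  0.28]
[-0.22548374 -2.05871537 -0.03205905] [  2.17655785 -27.47802794  12.36090124   1.64368339  -0.88582736
  -0.05536046]
```

Emit:
move_arm:
  series:
    - [[0,0,0,0,0,3,-1],[0,0,0,0,0,3,-1],[0,0,0,0,0,2,-1],[0,0,0,0,0,0,-1]]

```text
time_s: 51.08
tcp_pos: [0.3643, 0.2869, 0.0978]
ee_rot: [[-0.645, 0.764, 0.003], [0.764, 0.645, 0.0], [-0.002, 0.003, -1.0]]
wrist_force: [6.4, 0.1, -0.7]
gripper_width: 0.169
```

```bash
python3 plan.py .3605 .2845 .095 -225; python3 -c "
from station import r;print(r.sense()['moment'],r.sense()['effort'])"
```

```text
t 51.08 p [0.3643 0.2869 0.0978] phi 130.2 tilt [0.003 0.   ] q6 -108.5 F [ 6.4  0.1 -0.7] g 0.169
shift cm [ 0.06 -0.45  0.28] wz -4.8 rows 1.0
after turn shift [ 0.1  -0.44  0.28]
[-0.20124701 -1.90854797  0.83857195] [  1.20317515 -27.47047663  12.62567192   1.11646067  -0.76663775
  -0.88743137]
```

Emit:
move_arm:
  series:
    - [[0,0,0,0,0,1.5,-1],[0,0,0,0,0,0,-1],[0,0,0,0,0,0,-1],[0,0,0,0,0,0,-0.3],[0,0,0,0,0,0,0],[0,0,0,0,0,0,0],[0,0,-2,0,0,0,0],[0,0,-4,0,0,0,0],[0,0,-5,0,0,0,0],[0,0,-5,0,0,0,0]]

```text
time_s: 52.32
tcp_pos: [0.3621, 0.286, 0.2584]
ee_rot: [[-0.621, 0.784, -0.001], [0.784, 0.621, -0.001], [-0.0, -0.001, -1.0]]
wrist_force: [1.4, 1.2, -0.4]
gripper_width: 0.499
```

```bash
python3 plan.py .56 -.16 .25 130
```

```text
t 52.33 p [0.3621 0.286  0.2584] phi 128.4 tilt [-0.001 -0.001] q6 -110.1 F [ 1.4  1.2 -0.4] g 0.499
shift cm [-47.24 -12.2    0.84] wz -1.6 rows 8.0
after turn shift [-46.88 -13.51   0.84]
```

Emit:
move_arm:
  series:
    - [[-5.2,-1.35,0,0,0,0,0],[-5.2,-1.35,0,0,0,0,0],[-5.2,-1.35,0,0,0,0,0],[-5.2,-1.35,0,0,0,0,0],[-5.2,-1.35,0,0,0,0,0],[-5.2,-1.35,0,0,0,0,0],[-5.2,-1.35,0,0,0,0,0],[-5.2,-1.35,0,0,0,0,0],[-5.2,-1.35,0,0,0,0,0],[0,0,0,0,0,0,0],[0,0,0,0,0,0,0]]

```text
time_s: 53.7
tcp_pos: [0.5576, -0.1557, 0.2564]
ee_rot: [[-0.621, 0.784, -0.002], [0.784, 0.621, 0.0], [0.001, -0.001, -1.0]]
wrist_force: [0.5, 0.5, 0.7]
gripper_width: 0.498
```

```bash
python3 - <<'E'
from w import *
st()
ct=r.capture("top"); cs=r.capture("side")
cv2.imwrite("pics/s27.png",cv2.resize(cs["color"][225:290,180:260],None,fx=9,fy=9,interpolation=cv2.INTER_CUBIC))
cv2.imwrite("pics/t27f.png",cv2.resize(ct["color"],None,fx=1.5,fy=1.5)); cv2.imwrite("pics/s27f.png",cs["color"])
E
```

```text
t 53.7 u,v,z -0.09 -0.4751 0.2564 phi 128.4 tilt [-0.002  0.   ] F [0.5 0.5 0.7] q [  0.  16.  -3.  -0. -71. -52.] g 0.498
```

View pics/s27.png

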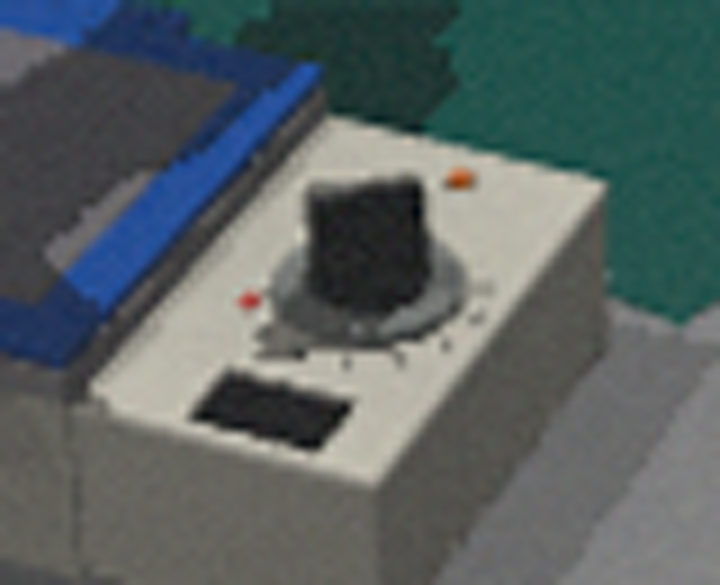

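View pics/t27f.png

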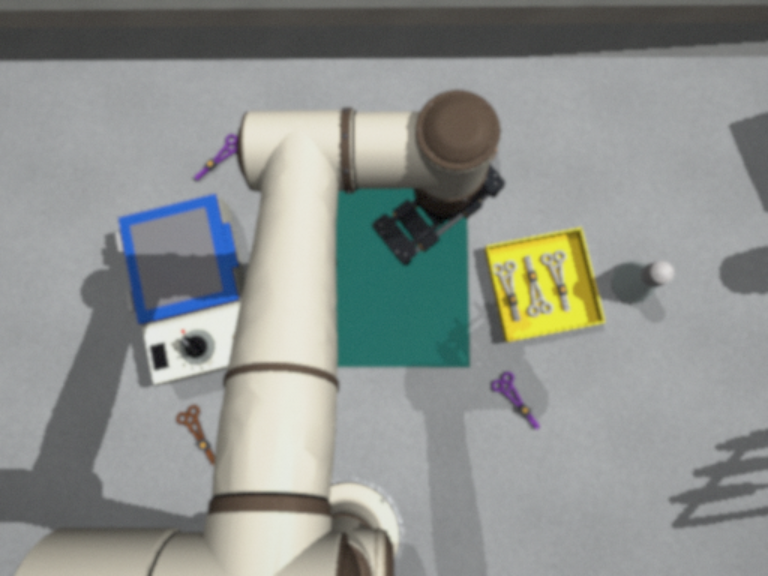

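View pics/s27f.png

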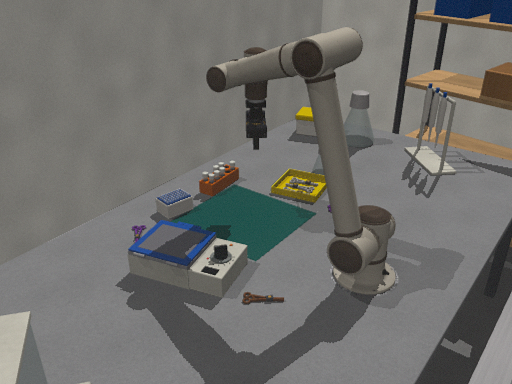

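```bash
python3 - <<'E'
from w import *
ct=r.capture("top")
cv2.imwrite("pics/t28.png",cv2.resize(ct["color"][210:250,105:155],None,fx=15,fy=15,interpolation=cv2.INTER_CUBIC))
E
```

```text
(no output)
```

View pics/t28.png

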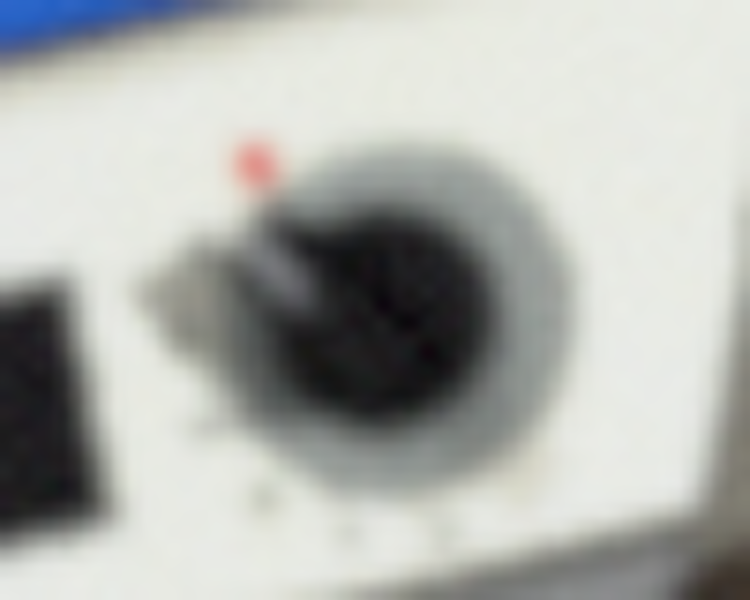

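```bash
python3 -c "
from station import r
print(r.finish_job())"
```

```text
the job is handed in; nothing more can be done
None
```

I finished the job and handed it in at about 54 s of the 208 s allowed. `finish_job` reports no verdict.

**What I did:** Five forceps were on the mat. I laid the three locked ones in the yellow tray and the two open ones in the cleaner's well. Then I shut the blue lid and turned the timer knob clockwise to its end stop.

**Last checks:**
- **Tray:** the final top picture shows three closed forceps in it.
- **Well:** the last picture before the lid was shut shows both open forceps in it, still X-shaped. I could not see inside after that.
- **Lid:** it lies flat, and pressing on it met 18 N at z = 0.094 m.
- **Timer:** a torque of about 0.84 Nm was felt at the end stop, and the pointer reads about 40–44° against about 45° for the red dot.
- **Bystanders:** the tip box, tube rack and flask look unmoved in the final pictures, and the gripper was clear of everything.

**Less certain:**
- The second open forceps was dropped from about 3 cm, because going lower would have brought the arm onto the raised lid.
- At the first well placement the arm's clearance over the lid was uncertain. I estimated it only afterwards; the lid had not moved.

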